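# Kit the pendulum blanks from the stack magazine

## Robot

A 6-joint arm with a two-finger parallel gripper is mounted at the origin on the work surface. World frame = base frame: x ahead of the robot, y to its left, z up, the work surface at z = 0. Lengths are in m, angles in degrees, forces in N, time in s.
With the tool pointing down it reaches from about 0.375 to 0.9 m from the base axis. Payload 3.1 kg.
Tool frame: the origin (TCP) lies at the very end of the fingers, on their centre line; the grasp point (between the pads) lies behind it (bot.grip_depth is the z of the grasp point in the tool frame, in m); z points along the fingers, y is the direction in which the jaws open and shut (so a half turn about z gives the same grasp; the last joint's range is limited). The gripper opens to 87 mm and grips with 3 to 60 N. Pads are 19 mm wide; open, the fingers measure 117 mm over their backs; the gripper's body (75 mm by 190 mm) begins 51 mm behind the grasp point.
Start: joints at [57.324, 30.224, 82.088, -0, 67.689, -10.227], TCP at [0.239, 0.578, 0.223] pointing down, gripper open.
Joint ranges: [-176.69, 176.69], [-43.24, 126.21], [12.49, 139.97], [-82, 262], [0, 151.66], [-163.58, 163.58]. Speed limits (degrees/s): [159.86, 159.86, 180, 180, 180, 180].

## Interface

Orientations are given as a 3x3 rotation matrix whose columns are the frame's x, y, z axes.
In Python, from rig import bot, vision gives the robot as it stands. The module is installed in compiled form; this text tells all that it offers.
- The arm moves only by the shell command python3 -m jog 'ROWS'. ROWS is JSON, a list of rows, each a list of 3 entries, a list of its own where there are three numbers: the shift along the tool's x, y, z in mm, then the turn, a rotation vector about the tool's x, y, z in degrees, then the closure, from 0 (fully open) to 1 (shut). In form: [[[dx, dy, dz], [wx, wy, wz], fingers], ...]. A call has 1 to 12 rows; each row is the pose to reach, as a shift and turn from the pose commanded when the call began, along the tool's axes at that moment; what a row does not reach only later rows make up. A row lasts 1/12 s, in which the tool goes at most 41.7 mm and 7.16 degrees, less where a joint would pass 70% of its speed; a pose out of reach is approached as far as the arm can. A call with a gripper value outside its range is refused whole. The fingers move at their own pace and stop on an object; the grip force is fixed at half the most. Time passes only in rows, so rows that repeat a pose let the fingers close. It gives the time, the measured TCP pose, the force and the opening at its end, in the units of the state.
- bot.read_state(): the state, without advancing time (a new reading comes with each control period).
- vision.capture(name): name is "side" or "top" or "wrist"; returns the picture (400x640x3 uint8, red, green, blue); there is no depth.
- vision.camera_info(name): a dict with "intrinsics" (3x3 intrinsics, pixels), "camera_from_world" (4x4, takes a point from world to camera coordinates); the wrist camera has in their place "mount" (4x4, takes a point from camera to tool coordinates, whose origin is the TCP and whose axes are the flange's). Camera axes: x right, y up, looking along -z (the intrinsics and any distortion apply to the point x, -y, -z); pixel columns grow to the right and rows downward; lengths in m; the calibration is good to about 2 mm. A picture is of the moment at which its call begins: read the wrist's pose just before it. camera_info takes no time and is no camera call.
- bot.hand_in(): hands the job in, once; it reports no verdict.
The state is a dict: "time_s": time; "joint_positions": joint angles; "qvel": joint speeds; "tau": joint torques, N m; "position": TCP position; "tcp_rot": TCP orientation; "force": force on the tool from outside, world axes, zero at the start; "moment": the same for the moment, N m; "opening": opening from 0.0 (shut) to 1.0 (fully open).
Only numpy, scipy, OpenCV 4.12 (cv2) and the standard library are available. Lean on these libraries where they do the work, as an engineer would, in place of code of your own. Each camera call takes 0.05 s, during which the arm holds its last target. There are 200 camera calls.

## Task

Empty the stack magazine by drawing the pendulum blanks sideways out of its foot one after another, and lay them all flat in the open kit drawer, together with the two knurled weights from the cart top. When everything is in, push the drawer gently home, without slamming it, until it seats fully at its detent; leave the brass frame and the oak block where they stand.

Things in the scene. Friction and masses are not known exactly. Their poses are not given: they have to be found in the camera images.
- magazine: Fixed stack magazine: base 86 x 90 x 24 mm high, aluminium walls 70 mm wide on it, lips on top (68 mm up) so nothing lifts out. Origin: underside, below the middle of the stacked bobs; outlet looks along its -x. Blanks lie flat on the base top, bobs inside (2 mm play), stems out of the outlet, same axes as the magazine; a blank at rest has its origin at x = -35 mm.
- mag_outlet (a point): Middle of the magazine's outlet, on the base top (24 mm above the cart) at its front face; axes of the magazine. The front wall has a 24 mm slot for stems and ends 12 mm above this point: only the lowest blank can slide out, along -x, and is clear once its origin is 71 mm beyond this point; the rest then drops 8 mm. Below the stems is only the cart top.
- kit_drawer0 (a joint): Opening of the green-fronted kit drawer in its low fixed grey cabinet (240 deep x 300 wide x 70 mm high), in m: 0 = fully home, at most 0.166. About 1 N of friction; over the last 14 mm a sprung detent resists with up to about 15 N; past its crest at about 7 mm the drawer runs easily again but must still be pushed right home.
- kit_floor (a point): Point on the drawer's inner floor (22 mm above the cart), at the foot of the front wall, mid width; moves with the drawer. x points into the cabinet (closing direction), y along its width, z up. Inside: x 0 to 195, y -129 to +129 mm; walls 26 mm high over the floor, front panel top 36 mm. As it starts, x below about 130 mm is open from above; the cabinet's top leaves 36 mm clear over the floor.
- kit_drawer0_handle (a point): Middle of the drawer's steel bar handle: 11 mm thick, 120 mm long along the drawer's width, 35 mm in front of the drawer front, 42 mm above the cart; same axes as kit_floor.
- frame: Bystander: brass movement frame, 90 x 48 x 85 mm high, loose. Origin: middle of its underside.
- oak_block: Bystander: oak base block 100 x 100 x 35 mm, loose. Origin: middle of its underside.
- W1: Knurled aluminium pendulum weight standing on the cart top, upright cylinder, 34 mm diameter, 26 mm high, about 60 g. Origin: centre of its underside when upright, z along its axis.
- W1_mid (a point): Middle of the knurled weight W1, 13 mm above its underside.
- W2: Knurled aluminium pendulum weight standing on the cart top, upright cylinder, 34 mm diameter, 26 mm high, about 60 g. Origin: centre of its underside when upright, z along its axis.
- W2_mid (a point): Middle of the knurled weight W2, 13 mm above its underside.
- P1: Brass pendulum blank, flat, 8 mm thick: bob 70 x 54 mm with a stem 14 mm wide and 34 mm long, about 110 g. Origin: underside, on the centre line where stem meets bob; the stem runs along its -x, the bob along +x, z up. Starts in the magazine, longest lowest (from the bottom P4, P3, P2, P1), each stem standing out 26 mm or more beyond the one above. May be absent.
- P1_tip (a point): End of the stem of P1, half way up its thickness, 34 mm from the origin.
- P2: Brass pendulum blank, flat, 8 mm thick: bob 70 x 54 mm with a stem 14 mm wide and 60 mm long, about 110 g. Origin: underside, on the centre line where stem meets bob; the stem runs along its -x, the bob along +x, z up. Starts in the magazine, longest lowest (from the bottom P4, P3, P2, P1), each stem standing out 26 mm or more beyond the one above. May be absent.
- P2_tip (a point): End of the stem of P2, half way up its thickness, 60 mm from the origin.
- P3: Brass pendulum blank, flat, 8 mm thick: bob 70 x 54 mm with a stem 14 mm wide and 86 mm long, about 110 g. Origin: underside, on the centre line where stem meets bob; the stem runs along its -x, the bob along +x, z up. Starts in the magazine, longest lowest (from the bottom P4, P3, P2, P1), each stem standing out 26 mm or more beyond the one above. May be absent.
- P3_tip (a point): End of the stem of P3, half way up its thickness, 86 mm from the origin.
- P4: Brass pendulum blank, flat, 8 mm thick: bob 70 x 54 mm with a stem 14 mm wide and 112 mm long, about 110 g. Origin: underside, on the centre line where stem meets bob; the stem runs along its -x, the bob along +x, z up. Starts in the magazine, longest lowest (from the bottom P4, P3, P2, P1), each stem standing out 26 mm or more beyond the one above. May be absent.
- P4_tip (a point): End of the stem of P4, half way up its thickness, 112 mm from the origin.
Not all that is in view belongs to the job. What is shaped like the W1 but blue or purple is not meant.

How it is judged (in metres and radians):
On the way, in this order (a step that is already met when the one before it is completed fails the run):
1. all blanks and both knurled weights lie in the drawer while it is still open (x of P1 in the frame of kit_floor between -0.005 and 0.2 m and y of P1 in the frame of kit_floor between -0.132 and 0.132 m and z of P1 in the frame of kit_floor between -0.006 and 0.027 m and x of P1_tip in the frame of kit_floor between -0.005 and 0.2 m and y of P1_tip in the frame of kit_floor between -0.132 and 0.132 m and z of P1_tip in the frame of kit_floor between -0.006 and 0.031 m and angle between each of P1, P2, P3, P4's own z axis and vertical below 0.26 rad and x of P2 in the frame of kit_floor between -0.005 and 0.2 m and y of P2 in the frame of kit_floor between -0.132 and 0.132 m and z of P2 in the frame of kit_floor between -0.006 and 0.027 m and x of P2_tip in the frame of kit_floor between -0.005 and 0.2 m and y of P2_tip in the frame of kit_floor between -0.132 and 0.132 m and z of P2_tip in the frame of kit_floor between -0.006 and 0.031 m and x of P3 in the frame of kit_floor between -0.005 and 0.2 m and y of P3 in the frame of kit_floor between -0.132 and 0.132 m and z of P3 in the frame of kit_floor between -0.006 and 0.027 m and x of P3_tip in the frame of kit_floor between -0.005 and 0.2 m and y of P3_tip in the frame of kit_floor between -0.132 and 0.132 m and z of P3_tip in the frame of kit_floor between -0.006 and 0.031 m and x of P4 in the frame of kit_floor between -0.005 and 0.2 m and y of P4 in the frame of kit_floor between -0.132 and 0.132 m and z of P4 in the frame of kit_floor between -0.006 and 0.027 m and x of P4_tip in the frame of kit_floor between -0.005 and 0.2 m and y of P4_tip in the frame of kit_floor between -0.132 and 0.132 m and z of P4_tip in the frame of kit_floor between -0.006 and 0.031 m and x of W1_mid in the frame of kit_floor between -0.005 and 0.2 m and y of W1_mid in the frame of kit_floor between -0.132 and 0.132 m and z of W1_mid in the frame of kit_floor between -0.006 and 0.03 m and x of W2_mid in the frame of kit_floor between -0.005 and 0.2 m and y of W2_mid in the frame of kit_floor between -0.132 and 0.132 m and z of W2_mid in the frame of kit_floor between -0.006 and 0.03 m and value of joint kit_drawer0 above 0.08 m), for 0.2 s.
2. the drawer is seated fully home (value of joint kit_drawer0 below 0.004 m), for 0.2 s.
At the end, for the whole second after the job is handed in: Every blank present and both knurled weights are inside the drawer and at rest (both ends of each blank below the drawer's rim, blanks within 15 degrees of flat), and the drawer is home to within 4 mm (x of P1 in the frame of kit_floor between -0.005 and 0.2 m and y of P1 in the frame of kit_floor between -0.132 and 0.132 m and z of P1 in the frame of kit_floor between -0.006 and 0.027 m and x of P1_tip in the frame of kit_floor between -0.005 and 0.2 m and y of P1_tip in the frame of kit_floor between -0.132 and 0.132 m and z of P1_tip in the frame of kit_floor between -0.006 and 0.031 m and angle between each of P1, P2, P3, P4's own z axis and vertical below 0.26 rad and x of P2 in the frame of kit_floor between -0.005 and 0.2 m and y of P2 in the frame of kit_floor between -0.132 and 0.132 m and z of P2 in the frame of kit_floor between -0.006 and 0.027 m and x of P2_tip in the frame of kit_floor between -0.005 and 0.2 m and y of P2_tip in the frame of kit_floor between -0.132 and 0.132 m and z of P2_tip in the frame of kit_floor between -0.006 and 0.031 m and x of P3 in the frame of kit_floor between -0.005 and 0.2 m and y of P3 in the frame of kit_floor between -0.132 and 0.132 m and z of P3 in the frame of kit_floor between -0.006 and 0.027 m and x of P3_tip in the frame of kit_floor between -0.005 and 0.2 m and y of P3_tip in the frame of kit_floor between -0.132 and 0.132 m and z of P3_tip in the frame of kit_floor between -0.006 and 0.031 m and x of P4 in the frame of kit_floor between -0.005 and 0.2 m and y of P4 in the frame of kit_floor between -0.132 and 0.132 m and z of P4 in the frame of kit_floor between -0.006 and 0.027 m and x of P4_tip in the frame of kit_floor between -0.005 and 0.2 m and y of P4_tip in the frame of kit_floor between -0.132 and 0.132 m and z of P4_tip in the frame of kit_floor between -0.006 and 0.031 m and x of W1_mid in the frame of kit_floor between -0.005 and 0.2 m and y of W1_mid in the frame of kit_floor between -0.132 and 0.132 m and z of W1_mid in the frame of kit_floor between -0.006 and 0.03 m and x of W2_mid in the frame of kit_floor between -0.005 and 0.2 m and y of W2_mid in the frame of kit_floor between -0.132 and 0.132 m and z of W2_mid in the frame of kit_floor between -0.006 and 0.03 m and linear speed of each of P1, P2, P3, P4, W1, W2 below 0.03 m/s and value of joint kit_drawer0 below 0.004 m); the robot touches nothing.
It fails at once if the brass frame is moved more than 30 mm (distance of frame from where it was at the start of the episode above 0.03 m).
It fails at once if the oak block is moved more than 30 mm (distance of oak_block from where it was at the start of the episode above 0.03 m).
It fails at once if the drawer is slammed (faster than 0.5 m/s) (velocity of joint kit_drawer0 below -0.5 m/s).
Of P1, P2, P3, P4 only 3 to 4 are there at a start; the rules pass over those that are not, and their reading is None.
At some moment in a run one of W1, W2 may be knocked a few centimetres aside while the robot is not near it.
Once in a run the grip may slacken for a moment while it holds something.
It also fails if it takes over 208 s, if anything falls off the work surface, if the arm or the gripper's body presses on something with over 40 N, if the wrist force passes 120 N, or if a joint passes its speed limit or range.

## Working session

There is one attempt and no reset: what is moved stays moved. The work goes in short steps, Python scripts to look and compute and a shell command to move; the robot and the scene stay as the last step left them, time stands still between calls to the robot, and variables do not carry over. Pictures are saved under pics/ and viewed, about 12 in all and at most 16, crops included, and the job is handed in when it is done.

```bash
mkdir -p pics
cat > h.py <<'E'
import numpy as np, cv2
from rig import bot, vision
def snap(cam,fn,crop=None,scale=1):
    s=bot.read_state(); im=vision.capture(cam)
    np.save('pics/'+fn+'.npy',im)
    if crop: im=im[crop[1]:crop[3],crop[0]:crop[2]]
    im=cv2.resize(im,None,fx=scale,fy=scale,interpolation=cv2.INTER_CUBIC)
    cv2.imwrite('pics/'+fn+'.png',im[:,:,::-1]); return s
def cfw(cam,s=None):
    i=vision.camera_info(cam); K=np.array(i['intrinsics'])
    if cam!='wrist': return K,np.array(i['camera_from_world']),i
    T=np.eye(4); T[:3,:3]=s['tcp_rot']; T[:3,3]=s['position']
    return K,np.linalg.inv(T@np.array(i['mount'])),i
def px2w(cam,uv,z,s=None):
    K,C,i=cfw(cam,s); W=np.linalg.inv(C); out=[]
    for u,v in uv:
        d=np.linalg.inv(K)@[u,v,1]; d=W[:3,:3]@np.array([d[0],-d[1],-d[2]]); o=W[:3,3]
        out.append(o+d*(z-o[2])/d[2])
    return np.array(out)
def w2px(cam,P,s=None):
    K,C,i=cfw(cam,s); P=np.atleast_2d(P); c=P@C[:3,:3].T+C[:3,3]
    c=c*[1,-1,-1]; q=c@K.T; return q[:,:2]/q[:,2:]
E
python3 - <<'E'
from h import *
for c in ('top','side','wrist'): print(c,vision.camera_info(c))
print(bot.read_state(),bot.grip_depth)
a=snap('top','t0',None,1.25)
E
```

```text
top {'intrinsics': array([[440.83271274,   0.        , 321.88513079],
       [  0.        , 440.83271274, 197.91323618],
       [  0.        ,   0.        ,   1.        ]]), 'camera_from_world': array([[ 0.01427071, -0.99988671,  0.00478648,  0.03563624],
       [ 0.99197402,  0.01475892,  0.12557751, -0.56290048],
       [-0.12563393,  0.00295599,  0.99207226, -0.99844654],
       [ 0.        ,  0.        ,  0.        ,  1.        ]])}
side {'intrinsics': array([[477.24160847,   0.        , 321.34982585],
       [  0.        , 477.24160847, 196.83312898],
       [  0.        ,   0.        ,   1.        ]]), 'camera_from_world': array([[ 0.98534403, -0.17002203,  0.01377164, -0.54095597],
       [ 0.12002018,  0.74839945,  0.65229857, -0.14488877],
       [-0.12121181, -0.64108562,  0.757837  , -0.99006815],
       [ 0.        ,  0.        ,  0.        ,  1.        ]])}
wrist {'intrinsics': array([[301.55346294,   0.        , 325.1397303 ],
       [  0.        , 301.55346294, 198.6070054 ],
       [  0.        ,   0.        ,   1.        ]]), 'mount': array([[ 3.08526270e-04,  9.6036
[... 393 characters left out ...]
4580e+01, -2.83030377e-03,
        6.76875471e+01, -1.02279643e+01]), 'qvel': array([-0.01181244,  0.04216773,  0.05590888, -0.07503959,  0.11358367,
       -0.05066696]), 'tau': array([ 1.47246094e-03, -4.40042138e+01, -1.76592064e+01,  6.33905525e-02,
        5.80745330e-02, -1.77681654e-04]), 'position': array([0.23824269, 0.57704471, 0.22158505]), 'tcp_rot': array([[-9.24242959e-01,  3.81803281e-01, -1.09897637e-03],
       [ 3.81804721e-01,  9.24241268e-01, -1.79815577e-03],
       [ 3.29177539e-04, -2.08152718e-03, -9.99997779e-01]]), 'force': array([ 0.11271284, -0.03511722, -0.48099495]), 'moment': array([ 0.00940233, -0.00560144, -0.00921581]), 'opening': 1.0000584079435362} -0.0187
```

View pics/t0.png

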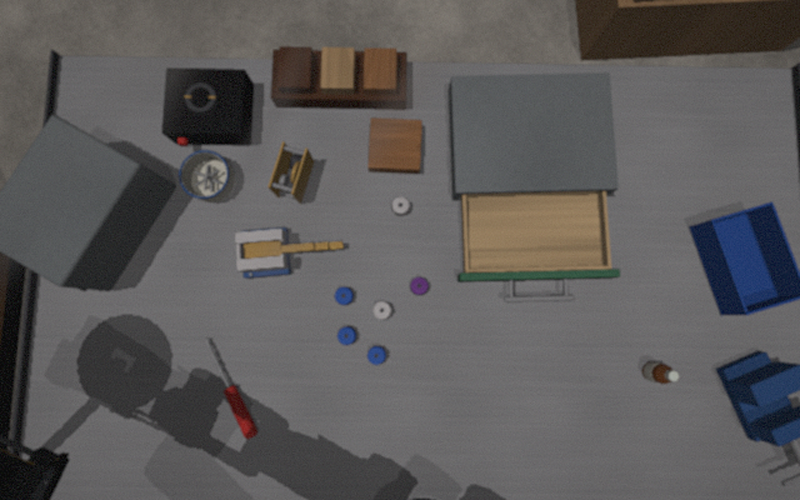

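Top view: the magazine is at about (265,250) with stems pointing right (−y). The drawer is at (535,235) and its handle at (538,290). The weight candidates are two grey-white ones at (401,205) and (382,310), three blue ones at (344,296), (347,335) and (376,355), and a purple one at (419,285). Only the two grey ones fit knurled aluminium, so I'll enlarge them.

Run:
```python
from h import *
im=np.load('pics/t0.npy')
a=im[150:270,175:345]; a=cv2.resize(a,None,fx=4.7,fy=4.7,interpolation=cv2.INTER_CUBIC)
a=np.clip(a.astype(float)*1.6,0,255).astype(np.uint8)
cv2.imwrite('pics/c1.png',a[:,:,::-1])
s=lambda l:[(u/1.25,v/1.25) for u,v in l]
print('W',px2w('top',s([(401,205),(382,310)]),.026))
print('handle',px2w('top',s([(506,295),(572,295)]),.042))
print('front',px2w('top',s([(459,278),(618,274)]),.058))
print('cab',px2w('top',s([(451,76),(610,74),(615,190),(454,194)]),.07))
print('frame',px2w('top',s([(290,185)]),.04),'oak',px2w('top',s([(395,145)]),.035))
snap('side','s0',None,1.25)
```

```text
W [[0.64516229 0.04756641 0.026     ]
 [0.44518695 0.08011181 0.026     ]]
handle [[ 0.47577362 -0.14867289  0.042     ]
 [ 0.47753772 -0.27064932  0.042     ]]
front [[ 0.50475934 -0.06014595  0.058     ]
 [ 0.51632134 -0.35076151  0.058     ]]
cab [[ 0.88544381 -0.0432373   0.07      ]
 [ 0.89436424 -0.3440952   0.07      ]
 [ 0.67022715 -0.34588785  0.07      ]
 [ 0.65816148 -0.04947113  0.07      ]]
frame [[0.6776133  0.25821995 0.04      ]] oak [[0.76050621 0.0608025  0.035     ]]
```

View pics/c1.png

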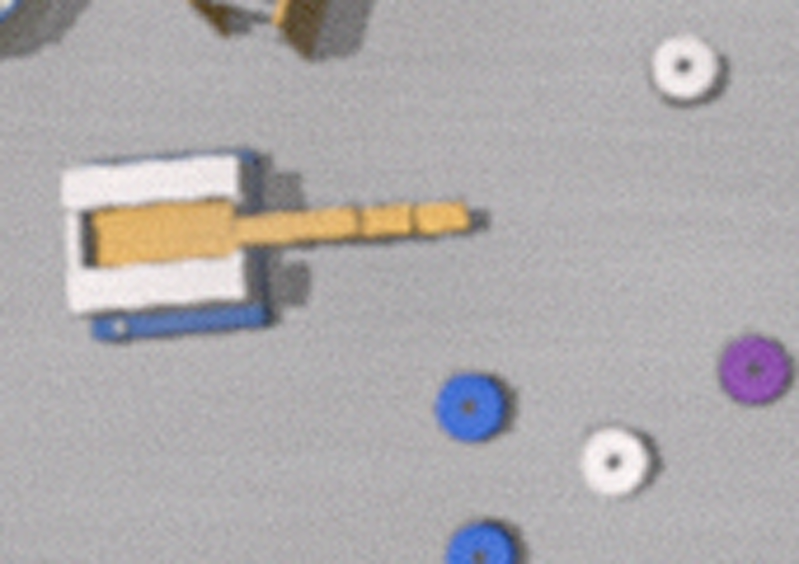

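View pics/s0.png

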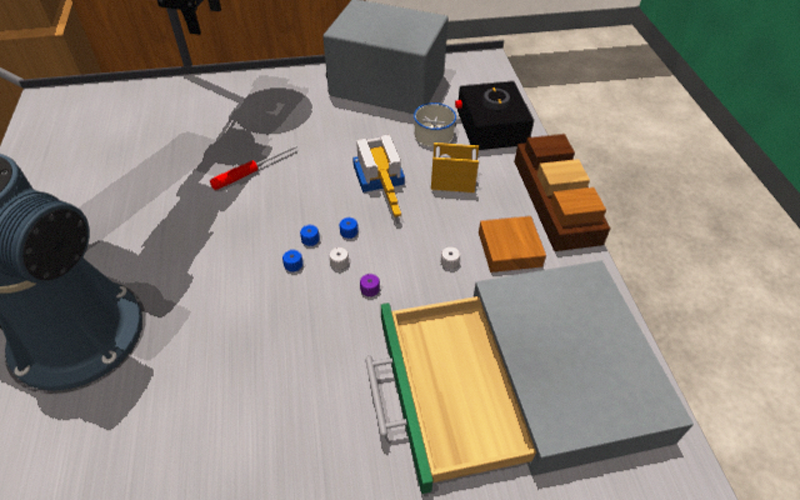

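Run:
```python
from h import *
c=lambda l:[(175+u/4.7-.4,150+v/4.7-.4) for u,v in l]
print('P4tip',px2w('top',c([(470,217)]),.032))
print('P3tip',px2w('top',c([(413,220)]),.040))
print('P2tip',px2w('top',c([(356,224)]),.048))
print('P2 root',px2w('top',c([(237,231)]),.048))
print('lips corners',px2w('top',c([(62,168),(240,155),(245,310),(70,314)]),.068))
print('base corners',px2w('top',c([(268,324),(255,150),(93,340)]),.024))
print('frame',px2w('top',c([(315,60)]),.0))
```

```text
P4tip [[0.56617916 0.15515871 0.032     ]]
P3tip [[0.56321556 0.18256603 0.04      ]]
P2tip [[0.55978691 0.20949577 0.048     ]]
P2 root [[0.55544357 0.26789689 0.048     ]]
lips corners [[0.58247891 0.34944893 0.068     ]
 [0.59014332 0.26363417 0.068     ]
 [0.51486337 0.25809752 0.068     ]
 [0.51170746 0.34190131 0.068     ]]
base corners [[0.51165291 0.25565332 0.024     ]
 [0.59980738 0.26575724 0.024     ]
 [0.50235271 0.34280429 0.024     ]]
frame [[0.65162087 0.24152869 0.        ]]
```

```bash
cat > go.py <<'E'
# usage: go.py x y z [yaw of tool y, deg]: prints tool-frame shift in mm and turn, tool kept pointing down
import sys; from h import *
from scipy.spatial.transform import Rotation as R
s=bot.read_state(); a=[float(v) for v in sys.argv[1:]]
Rm=np.array(s['tcp_rot']); yaw=np.radians(a[3]) if len(a)>3 else np.arctan2(Rm[1,1],Rm[0,1])
y=np.array([np.cos(yaw),np.sin(yaw),0]); z=np.array([0,0,-1.]); D=np.c_[np.cross(y,z),y,z]
print('shift',np.round(Rm.T@(np.array(a[:3])-s['position'])*1e3,1),'turn',np.round(R.from_matrix(Rm.T@D).as_rotvec(degrees=True),2))
print('t',s['time_s'],'pos',np.round(s['position'],4),'yaw',round(np.degrees(np.arctan2(Rm[1,1],Rm[0,1])),2),'F',np.round(s['force'],1),'op',round(s['opening'],3))
E
python3 go.py .565 .19 .22 6
```

```text
shift [-449.8 -233.     1.9] turn [-1.100e-01  4.000e-02  6.155e+01]
t 0.1 pos [0.2383 0.5771 0.2217] yaw 67.55 F [-0.  -0.   0.1] op 1.004
```

```bash
R='[[-450,-233,0],[0,0,61.5],0]'; python3 -m jog '[[[-450,-233,0],[0,0,61.5],0],[[-450,-233,0],[0,0,61.5],0],[[-450,-233,0],[0,0,61.5],0],[[-450,-233,0],[0,0,61.5],0],[[-450,-233,0],[0,0,61.5],0],[[-450,-233,0],[0,0,61.5],0],[[-450,-233,0],[0,0,61.5],0],[[-450,-233,0],[0,0,61.5],0],[[-450,-233,0],[0,0,61.5],0],[[-450,-233,0],[0,0,61.5],0],[[-450,-233,0],[0,0,61.5],0],[[-450,-233,0],[0,0,61.5],0]]'; python3 go.py .565 .19 .22 6
```

```text
time_s: 1.1
position: [0.5619, 0.1937, 0.2222]
tcp_rot: [[-0.105, 0.994, -0.001], [0.994, 0.105, 0.0], [0.0, -0.001, -1.0]]
force: [-0.1, 0.1, 0.3]
opening: 0.997
shift [-4.1  2.7  2.2] turn [-0.05 -0.01  0.04]
t 1.1 pos [0.5619 0.1937 0.2222] yaw 6.04 F [-0.1  0.1  0.3] op 0.997
```

Run:
```python
from h import *
import pickle
s=snap('wrist','w1',None,1.25); pickle.dump(s,open('pics/w1.pkl','wb'))
print(s['time_s'],s['position'])
```

```text
1.1 [0.56189567 0.19374455 0.22219742]
```

View pics/w1.png

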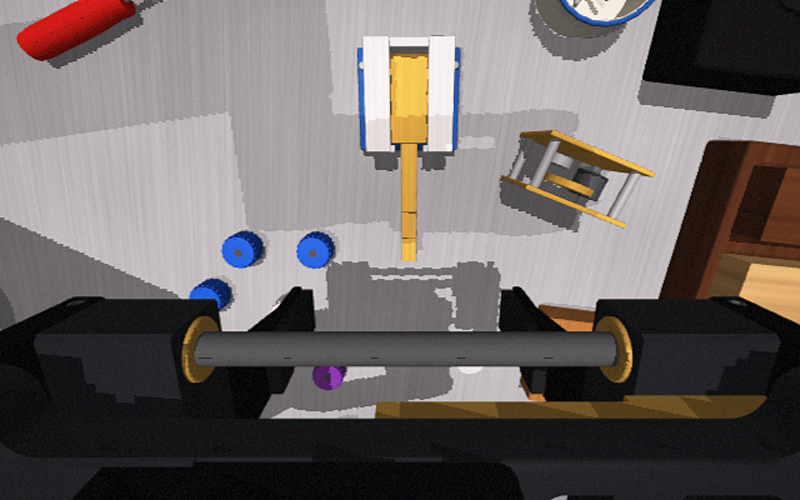

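Wrist view (picture 4): the stem tips are at (409,261), (409,238) and (409,212), and the magazine base front is at row ~151 (columns 358–459). So three blanks are present and the stems line up with the tool x axis.

Run:
```python
from h import *
import pickle
s=pickle.load(open('pics/w1.pkl','rb'))
p=lambda u,v,z:px2w('wrist',[((u)/1.25,(v)/1.25)],z,s)[0].round(4)
print('P4 tip',p(409,261,.032),'P3',p(409,238,.04),'P2',p(409,212,.048))
print('P2 root', p(410,144,.048)); print('base',p(358,151,.024),p(459,153,.024))
print('frame nearest',p(501,180,.085),p(655,173,.085),p(521,133,.085),p(626,227,.085))
print('stem width px->', np.linalg.norm(p(402,212,.048)-p(416,212,.048)))
```

```text
P4 tip [0.5695 0.1546 0.032 ] P3 [0.5667 0.18   0.04  ] P2 [0.5638 0.2062 0.048 ]
P2 root [0.5583 0.2654 0.048 ]
base [0.5112 0.2538 0.024 ] [0.6048 0.2619 0.024 ]
frame nearest [0.6322 0.2462 0.085 ] [0.7515 0.2643 0.085 ] [0.6412 0.2828 0.085 ] [0.7404 0.2195 0.085 ]
stem width px-> 0.012766362050325893
```

```bash
python3 go.py .567 .168 .012 5.6
```

```text
shift [-17.8  -5.1 210.5] turn [0.37 0.32 0.16]
t 1.15 pos [0.5688 0.1873 0.2224] yaw 5.77 F [ 4.4 -2.4  0.6] op 1.001
```

```bash
python3 -m jog '[[[-9,-3,35],[0,0,0],0],[[-18,-5,70],[0,0,0],0],[[-18,-5,100],[0,0,0],0],[[-18,-5,100],[0,0,0],0],[[-18,-5,100],[0,0,0],0],[[-18,-5,100],[0,0,0],0],[[-18,-5,100],[0,0,0],0]]'
cat > yel.py <<'E'
from h import *
s=snap('wrist','w2')
im=np.load('pics/w2.npy'); h=cv2.cvtColor(im,cv2.COLOR_RGB2HSV)
m=((h[...,0]>14)&(h[...,0]<28)&(h[...,1]>140)&(h[...,2]>80)).astype(np.uint8)
m[255:]=0; n,l,st,c=cv2.connectedComponentsWithStats(m); 
for i in range(1,n):
    if st[i,4]>60: print(st[i])
np.save('pics/m.npy',m)
r=sorted(set(range(0,255,8)))
for v in r:
    x=np.where(m[v,250:400])[0]+250
    if len(x): print(v,x.min(),x.max(),len(x),px2w('wrist',[((x.min()+x.max()+1)/2,v+.5)],.032,s)[0].round(4))
print(s['position'].round(4),s['qvel'].round(2))
E
python3 yel.py; python3 go.py .567 .168 .012 5.6
```

```text
time_s: 1.73
position: [0.5598, 0.1779, 0.1247]
tcp_rot: [[-0.106, 0.994, 0.004], [0.994, 0.106, 0.001], [0.0, 0.005, -1.0]]
force: [-0.2, 0.3, 0.8]
opening: 1.001
[ 310    0   46  226 6337]
[ 452   75  174   57 3475]
[488 130  54  26 664]
[ 430  133  157   59 1595]
0 310 355 46 [0.5505 0.3325 0.032 ]
8 310 355 46 [0.5511 0.3273 0.032 ]
16 311 355 45 [0.5521 0.3221 0.032 ]
24 311 355 45 [0.5527 0.3167 0.032 ]
32 311 355 45 [0.5533 0.3113 0.032 ]
40 311 354 44 [0.5535 0.3058 0.032 ]
48 311 354 44 [0.5542 0.3003 0.032 ]
56 311 354 44 [0.5548 0.2946 0.032 ]
64 311 354 44 [0.5555 0.2889 0.032 ]
72 311 354 44 [0.5561 0.2832 0.032 ]
80 311 353 43 [0.5564 0.2773 0.032 ]
88 311 353 43 [0.5571 0.2713 0.032 ]
96 323 340 18 [0.5574 0.2652 0.032 ]
104 323 340 18 [0.5581 0.2591 0.032 ]
112 323 340 18 [0.5588 0.2529 0.032 ]
120 323 340 18 [0.5595 0.2467 0.032 ]
128 323 340 18 [0.5602 0.2403 0.032 ]
136 324 339 16 [0.5609 0.2338 0.032 ]
144 324 339 16 [0.5617 0.2272 0.032 ]
152 323 339 17 [0.562  0.2205 0.032 ]
160 324 339 16 [0.5632 0.2138 0.032 ]
168 324 339 16 [0.564 0.207 0.032]
176 324 338 15 [0.5644 0.2    0.032 ]
184 324 338 15 [0.5651 0.1929 0.032 ]
192 324 338 15 [0.566  0.1857 0.032 ]
200 324 338 15 [0.5668 0.1784 0.032 ]
208 324 338 15 [0.5676 0.171  0.032 ]
216 324 337 14 [0.568  0.1635 0.032 ]
224 324 337 14 [0.5689 0.1558 0.032 ]
[0.5598 0.1779 0.1247] [ 0.05 -0.56  0.04  0.02 -0.08 -0.1 ]
shift [-10.6   5.7 112.8] turn [ 0.27 -0.01  0.5 ]
t 1.7833 pos [0.5597 0.1779 0.1248] yaw 6.1 F [-0.   0.6 -0.3] op 1.0
```

```bash
python3 -m jog '[[[-5,3,30],[0,0,0.5],0],[[-10.5,6,60],[0,0,0.5],0],[[-10.5,6,85],[0,0,0.5],0],[[-10.5,6,105],[0,0,0.5],0],[[-10.5,6,113],[0,0,0.5],0],[[-10.5,6,113],[0,0,0.5],0],[[-10.5,6,113],[0,0,0.5],0.3],[[-10.5,6,113],[0,0,0.5],0.5],[[-10.5,6,113],[0,0,0.5],0.6],[[-10.5,6,113],[0,0,0.5],0.7],[[-10.5,6,113],[0,0,0.5],0.7],[[-10.5,6,113],[0,0,0.5],0.7]]';  python3 go.py .5676 .168 .012 5.6
python3 - <<'E'
from h import *
s=snap('wrist','w3',None,1.25)
E
```

```text
time_s: 2.78
position: [0.5655, 0.1674, 0.0102]
tcp_rot: [[-0.097, 0.995, 0.001], [0.995, 0.097, 0.0], [-0.0, 0.001, -1.0]]
force: [-0.3, -0.7, -0.5]
opening: 0.629
shift [ 0.4  2.1 -1.8] turn [ 0.06  0.   -0.04]
t 2.7833 pos [0.5655 0.1674 0.0102] yaw 5.56 F [-0.3 -0.7 -0.5] op 0.629
```

View pics/w3.png

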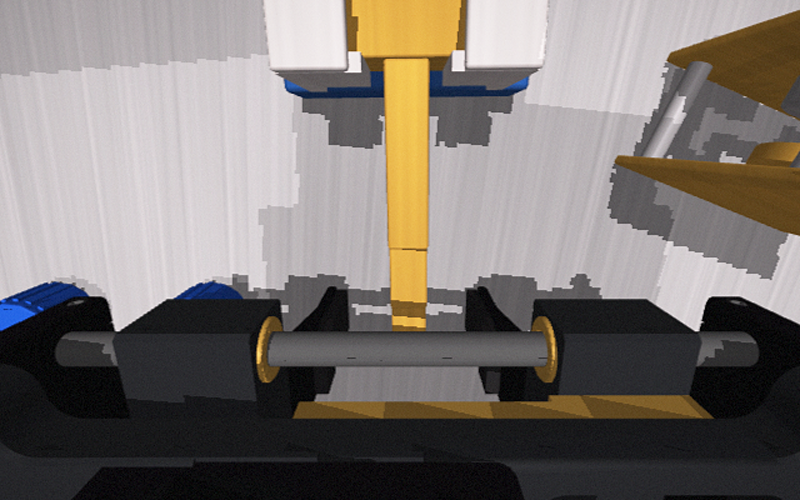

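Picture 5: the fingers (inner edges at columns 347 and 466) straddle the stem, whose centre is at 408, so it is centred. I'll close and then pull.

```bash
python3 -m jog '[[[0,1,-1],[0,0,0],0.8],[[0,1,-1],[0,0,0],0.9],[[0,1,-1],[0,0,0],1],[[0,1,-1],[0,0,0],1],[[0,1,-1],[0,0,0],1],[[0,1,-1],[0,0,0],1],[[0,1,-1],[0,0,0],1],[[0,1,-1],[0,0,0],1]]'; python3 -m jog '[[[0,0,0],[0,0,0],1],[[-6,0,0],[0,0,0],1],[[-12,0,0],[0,0,0],1],[[-18,0,0],[0,0,0],1],[[-24,0,0],[0,0,0],1],[[-30,0,0],[0,0,0],1],[[-30,0,0],[0,0,0],1]]'
```

```text
time_s: 3.5
position: [0.566, 0.1675, 0.0105]
tcp_rot: [[-0.097, 0.995, -0.0], [0.995, 0.097, -0.0], [-0.0, -0.0, -1.0]]
force: [-1.0, 0.2, -0.3]
opening: 0.159
time_s: 4.08
position: [0.5693, 0.136, 0.0105]
tcp_rot: [[-0.096, 0.995, -0.0], [0.995, 0.096, -0.001], [-0.001, -0.0, -1.0]]
force: [0.2, -1.1, 0.7]
opening: 0.156
```

```bash
python3 -m jog '[[[-8,0,0],[0,0,0],1],[[-16,0,0],[0,0,0],1],[[-24,0,0],[0,0,0],1],[[-32,0,0],[0,0,0],1],[[-38,0,0],[0,0,0],1],[[-43,0,0],[0,0,0],1],[[-48,0,0],[0,0,0],1],[[-52,0,0],[0,0,0],1],[[-52,0,0],[0,0,0],1]]';python3 -m jog '[[[-15,0,0],[0,0,0],1],[[-30,0,0],[0,0,0],1],[[-45,0,0],[0,0,0],1],[[-60,0,0],[0,0,0],1],[[-75,0,0],[0,0,0],1],[[-85,0,0],[0,0,0],1],[[-85,0,0],[0,0,0],1]]'
python3 - <<'E'
from h import *
print(bot.read_state()['moment'])
snap('side','s1',(180,60,460,240),2.8)
E
```

```text
time_s: 4.83
position: [0.5744, 0.0844, 0.0104]
tcp_rot: [[-0.096, 0.995, 0.0], [0.995, 0.096, -0.001], [-0.001, 0.0, -1.0]]
force: [-0.0, -0.5, -1.1]
opening: 0.155
time_s: 5.42
position: [0.5832, -0.0008, 0.0107]
tcp_rot: [[-0.095, 0.996, 0.001], [0.996, 0.095, -0.001], [-0.001, 0.001, -1.0]]
force: [0.3, 0.0, -1.6]
opening: 0.154
[-0.20108777  0.06789085  0.04085961]
```

View pics/s1.png

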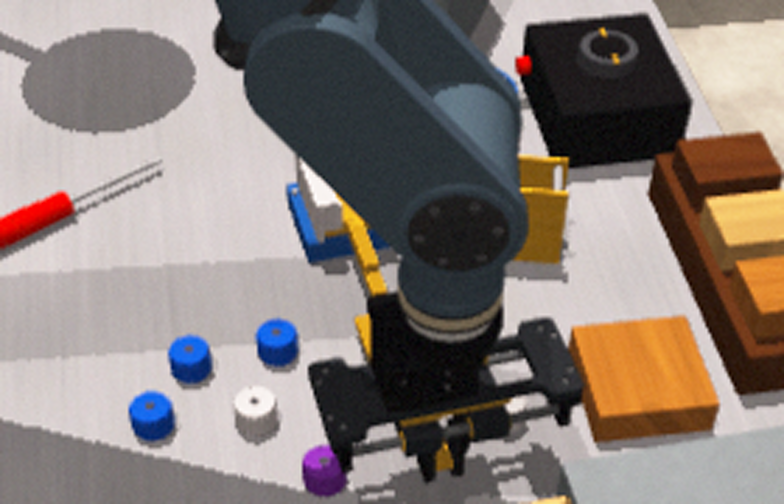

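```bash
python3 -m jog '[[[0,0,3],[0,-2,0],1],[[0,0,5],[0,-4,0],1],[[0,0,6],[0,-5.5,0],1],[[0,0,6],[0,-5.5,0],1],[[0,0,6],[0,-5.5,0],1],[[0,0,6],[0,-5.5,0],0.7],[[0,0,6],[0,-5.5,0],0.5],[[0,0,6],[0,-5.5,0],0.4],[[0,0,6],[0,-5.5,0],0.4],[[0,0,6],[0,-5.5,0],0.4]]'; python3 -m jog '[[[0,0,-30],[0,3,0],0.2],[[0,0,-70],[0,5.5,0],0],[[0,0,-110],[0,5.5,0],0],[[0,0,-130],[0,5.5,0],0],[[10,0,-130],[0,5.5,0],0],[[20,0,-130],[0,5.5,0],0],[[20,0,-130],[0,5.5,0],0],[[20,0,-130],[0,5.5,0],0]]'
python3 - <<'E'
from h import *
s=snap('wrist','w4'); print(s['position'],s['tcp_rot'].round(3)); s=snap('wrist','w4',None,1.25)
import pickle; pickle.dump(s,open('pics/w4.pkl','wb')); print(s['position'])
E
```

```text
time_s: 6.3
position: [0.5824, 0.001, 0.0046]
tcp_rot: [[-0.096, 0.995, 0.009], [0.991, 0.096, -0.095], [-0.096, 0.0, -0.995]]
force: [-0.1, 0.2, 0.2]
opening: 0.452
time_s: 6.97
position: [0.5775, 0.0344, 0.1302]
tcp_rot: [[-0.098, 0.995, -0.004], [0.995, 0.098, 0.0], [0.001, -0.004, -1.0]]
force: [0.6, 0.0, -0.2]
opening: 0.982
[0.57747146 0.03441433 0.13021418] [[-0.098  0.995 -0.004]
 [ 0.995  0.098  0.   ]
 [ 0.001 -0.004 -1.   ]]
[0.57779343 0.03401806 0.1301832 ]
```

View pics/w4.png

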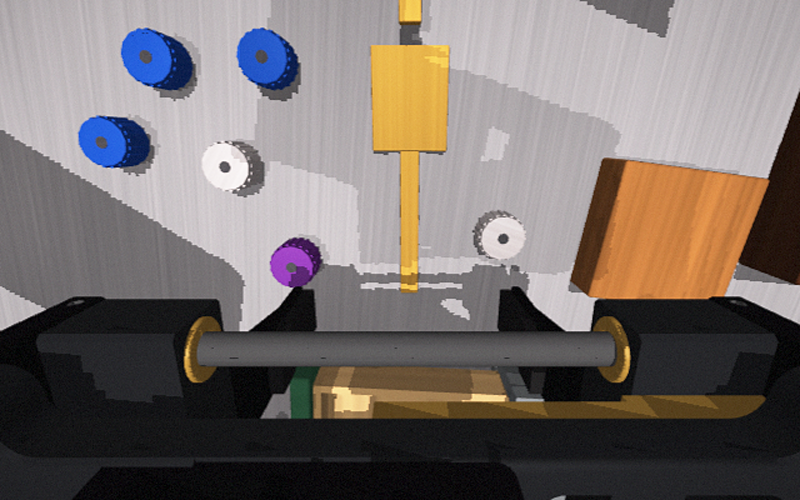

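Picture 7: P4 lies flat on the cart, with its bob at columns 371–449, rows 45–151, and its stem tip at (409,292). The two white weights are at (225,167) and (503,238).

Run:
```python
from h import *
import pickle
s=pickle.load(open('pics/w4.pkl','rb'))
p=lambda u,v,z:px2w('wrist',[(u/1.25,v/1.25)],z,s)[0].round(4)
a=p(409.5,151,.008);b=p(410,45,.008);t=p(409,292,.008)
print('orig',a,'rear',b,'tip',t,'len',np.linalg.norm(b-a),np.linalg.norm(t-a),'width',p(371,148,.008)-p(447,148,.008))
print('axis yaw',np.degrees(np.arctan2(a[0]-t[0],t[1]-a[1])), 'W',p(225,167,.026),p(503,238,.026))
d=(b-a)/np.linalg.norm(b-a); g=a+d*.012; print('grasp',g)
import os; os.system(f'python3 go.py {g[0]} {g[1]} .003')
```

```text
shift [ 79.6   2.8 127.4] turn [-0.19 -0.03 -0.  ]
t 7.0667 pos [0.5781 0.0337 0.1303] yaw 5.59 F [-0.6  0.3  0.1] op 0.991
orig [0.5739 0.1013 0.008 ] rear [0.5673 0.1711 0.008 ] tip [ 0.5847 -0.0095  0.008 ] len 0.07011134002427852 0.1113251094767034 width [-0.0553 -0.0055  0.    ]
axis yaw -174.43279964735478 W [0.447  0.0785 0.026 ] [0.6481 0.0472 0.026 ]
grasp [0.57277037 0.11324671 0.008     ]
```

```bash
python3 -m jog '[[[40,2,20],[0,0,0],0],[[79.5,3,50],[0,0,0],0],[[79.5,3,85],[0,0,0],0],[[79.5,3,110],[0,0,0],0],[[79.5,3,122],[0,0,0],0],[[79.5,3,127],[0,0,0],0],[[79.5,3,127],[0,0,0],0.2],[[79.5,3,127],[0,0,0],0.4],[[79.5,3,127],[0,0,0],0.6],[[79.5,3,127],[0,0,0],1],[[79.5,3,127],[0,0,0],1],[[79.5,3,127],[0,0,0],1]]'; python3 -m jog '[[[0,0,0],[0,0,0],1],[[0,0,-10],[0,0,0],1],[[0,0,-20],[0,0,0],1],[[0,0,-20],[0,0,0],1]]'; python3 go.py .58 -.13 .12 2.3
python3 - <<'E'
from h import *
im=np.load('pics/t0.npy')
s=snap('top','t1'); im=np.load('pics/t1.npy')
a=im[145:245,355:505]; a=cv2.resize(a,None,fx=5,fy=5,interpolation=cv2.INTER_CUBIC)
cv2.imwrite('pics/t1.png',np.clip(a*1.5,0,255).astype(np.uint8)[:,:,::-1])
E
```

```text
time_s: 8.07
position: [0.5746, 0.1127, 0.0061]
tcp_rot: [[-0.097, 0.995, 0.0], [0.995, 0.097, -0.0], [-0.0, 0.0, -1.0]]
force: [-1.6, 0.5, 0.9]
opening: 0.635
time_s: 8.4
position: [0.5762, 0.113, 0.0273]
tcp_rot: [[-0.097, 0.995, 0.004], [0.995, 0.097, 0.0], [-0.0, 0.004, -1.0]]
force: [0.5, 0.6, -0.8]
opening: 0.604
shift [-242.3  -19.4  -92.7] turn [0.25 0.01 3.26]
t 8.4 pos [0.5762 0.113  0.0273] yaw 5.56 F [ 0.5  0.6 -0.8] op 0.604
```

View pics/t1.png

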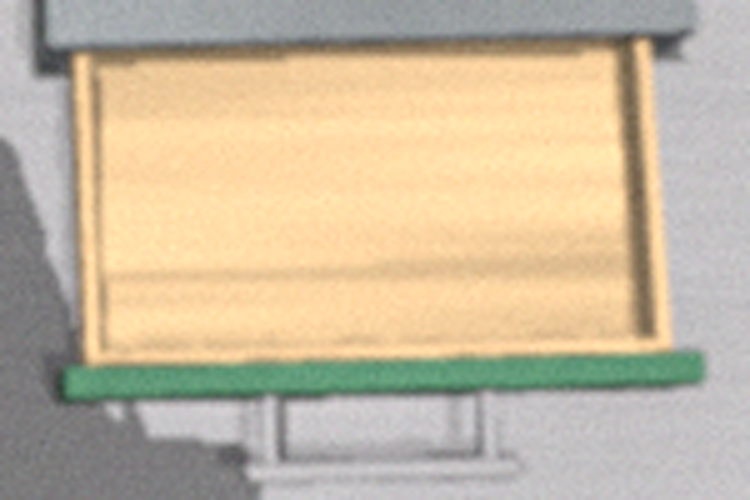

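Run:
```python
from h import *
c=lambda l:[(355+u/5-.4,145+v/5-.4) for u,v in l]
P=px2w('top',c([(107,346),(641,337),(98,60),(622,45)]),.022);print(P, np.linalg.norm(P[0]-P[1]))
print('front top',px2w('top',c([(65,370),(703,353)]),.058),'handle',px2w('top',c([(255,470),(512,465)]),.042))
o=(P[0]+P[1])/2; print('origin',o)
```

```text
[[ 0.52803191 -0.08479302  0.022     ]
 [ 0.53603803 -0.3380852   0.022     ]
 [ 0.66606333 -0.08061961  0.022     ]
 [ 0.67731871 -0.33338195  0.022     ]] 0.25341868391871136
front top [[ 0.51344986 -0.06104699  0.058     ]
 [ 0.5255169  -0.35291434  0.058     ]] handle [[ 0.46982264 -0.15046263  0.042     ]
 [ 0.4738352  -0.2691731   0.042     ]]
origin [ 0.53203497 -0.21143911  0.022     ]
```

```bash
python3 go.py .592 -.152 .09 2.0; python3 -m jog '[[[0,0,-25],[0,0,0],1],[[0,0,-50],[0,0,0],1],[[-30,0,-62],[0,0,0],1],[[-60,0,-62],[0,0,2],1],[[-90,0,-62],[0,0,3.5],1],[[-120,0,-62],[0,0,3.5],1],[[-150,0,-62],[0,0,3.5],1],[[-180,-5,-62],[0,0,3.5],1],[[-210,-8,-62],[0,0,3.5],1],[[-240,-10,-62],[0,0,3.5],1],[[-262,-10,-62],[0,0,3.5],1],[[-262,-10,-62],[0,0,3.5],1]]';  python3 -m jog '[[[0,0,0],[0,0,0],1],[[0,0,0],[0,0,0],1]]'; python3 go.py .592 -.152 .029 2.0
```

```text
shift [-265.3   -9.4  -63.4] turn [0.21 0.01 3.55]
t 8.45 pos [0.5759 0.113  0.0266] yaw 5.55 F [-0.3  0.3 -1.7] op 0.603
time_s: 9.45
position: [0.5913, -0.1541, 0.0873]
tcp_rot: [[-0.032, 0.999, 0.003], [0.999, 0.032, -0.003], [-0.003, 0.003, -1.0]]
force: [0.3, -1.3, -0.9]
opening: 0.604
time_s: 9.62
position: [0.5893, -0.1482, 0.0867]
tcp_rot: [[-0.035, 0.999, -0.001], [0.999, 0.035, 0.001], [0.001, -0.001, -1.0]]
force: [0.1, -0.6, -1.8]
opening: 0.609
shift [-4.   2.7 57.7] turn [-0.07 -0.06  0.03]
t 9.6167 pos [ 0.5893 -0.1482  0.0867] yaw 2.03 F [ 0.1 -0.6 -1.8] op 0.609
```

```bash
python3 -m jog '[[[-4,3,15],[0,0,0],1],[[-4,3,30],[0,0,0],1],[[-4,3,45],[0,0,0],1],[[-4,3,53],[0,0,0],1],[[-4,3,57],[0,0,0],1],[[-4,3,58],[0,0,0],1],[[-4,3,58],[0,0,0],1]]'; python3 -m jog '[[[0,0,0],[0,0,0],0.35],[[0,0,0],[0,0,0],0.2],[[0,0,0],[0,0,0],0.2],[[0,0,0],[0,0,0],0.2],[[0,0,0],[0,0,0],0.2],[[0,0,-20],[0,0,0],0.2],[[0,0,-50],[0,0,0],0.2],[[0,0,-85],[0,0,0],0.1],[[0,0,-115],[0,0,0],0],[[0,0,-130],[0,0,0],0],[[0,0,-130],[0,0,0],0]]'
python3 - <<'E'
from h import *
snap('wrist','w5',None,1.25)
E
python3 go.py .569 .168 .14 5.6
```

```text
time_s: 10.2
position: [0.5932, -0.1521, 0.0291]
tcp_rot: [[-0.037, 0.999, -0.0], [0.999, 0.037, 0.0], [0.0, -0.0, -1.0]]
force: [0.7, -0.6, -1.0]
opening: 0.602
time_s: 11.12
position: [0.5958, -0.154, 0.1638]
tcp_rot: [[-0.036, 0.999, 0.009], [0.999, 0.036, -0.004], [-0.004, 0.008, -1.0]]
force: [-0.8, -0.8, -0.2]
opening: 0.975
shift [322.1 -13.9  20.5] turn [ 0.26  0.14 -3.55]
t 11.1667 pos [ 0.5943 -0.1534  0.1613] yaw 2.05 F [ 0.2  0.4 -0.6] op 0.982
```

View pics/w5.png

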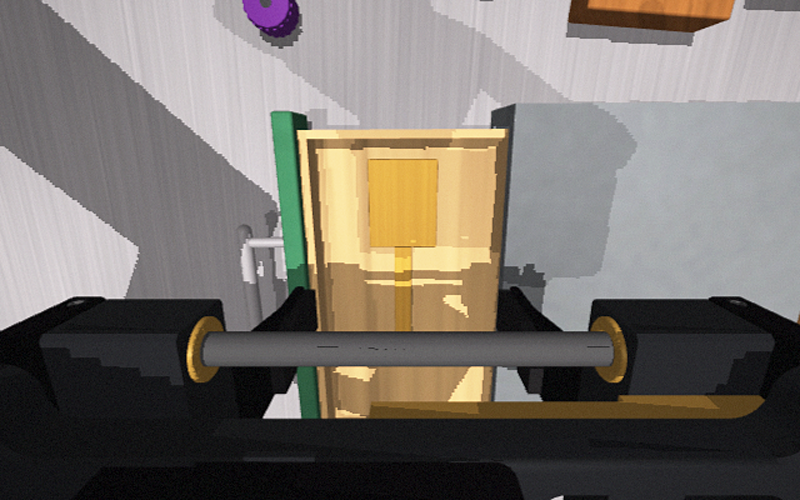

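Picture 9: P4 lies flat and square in the drawer, with its bob at columns 370–437, rows 158–247. Next is P3.

```bash
python3 -m jog '[[[35,0,0],[0,0,-0.5],0],[[75,-2,0],[0,0,-1],0],[[115,-4,5],[0,0,-1.5],0],[[155,-6,10],[0,0,-2],0],[[195,-8,15],[0,0,-2.5],0],[[235,-10,20],[0,0,-3],0],[[270,-14,25],[0,0,-3.5],0],[[300,-17,30],[0,0,-3.5],0],[[325,-19,35],[0,0,-3.5],0],[[340,-20,36],[0,0,-3.5],0],[[347,-20,36],[0,0,-3.5],0],[[347,-20,36],[0,0,-3.5],0]]';python3 -m jog '[[[0,0,0],[0,0,0],0],[[0,0,0],[0,0,0],0],[[0,0,0],[0,0,0],0]]'; python3 yel.py | awk 'NR%3==1||/18[0-9] |19[0-9] |2[0-9][0-9] /' ; python3 go.py .5637 .193 .011 5.6
```

```text
time_s: 12.17
position: [0.5593, 0.1945, 0.1214]
tcp_rot: [[-0.099, 0.995, -0.003], [0.995, 0.099, -0.0], [-0.0, -0.003, -1.0]]
force: [-0.3, -0.4, 0.9]
opening: 1.001
time_s: 12.42
position: [0.5609, 0.192, 0.123]
tcp_rot: [[-0.095, 0.995, -0.0], [0.995, 0.095, -0.0], [-0.0, -0.0, -1.0]]
force: [-0.1, -0.5, 0.0]
opening: 1.003
[ 304   15   46  201 6012]
[485 147  53  25 531]
24 305 349 45 [0.5504 0.3299 0.032 ]
32 305 349 45 [0.551  0.3246 0.032 ]
40 305 349 45 [0.5515 0.3191 0.032 ]
56 305 349 45 [0.5526 0.308  0.032 ]
80 306 349 44 [0.5547 0.2908 0.032 ]
104 307 348 42 [0.5564 0.2728 0.032 ]
128 319 335 17 [0.5579 0.254  0.032 ]
152 320 335 16 [0.5602 0.2345 0.032 ]
160 320 335 16 [0.5609 0.2278 0.032 ]
168 320 335 16 [0.5616 0.2209 0.032 ]
176 321 335 15 [0.5627 0.2141 0.032 ]
184 321 335 15 [0.5634 0.207  0.032 ]
192 321 335 15 [0.5641 0.1999 0.032 ]
200 321 335 15 [0.5648 0.1926 0.032 ]
208 321 335 15 [0.5655 0.1853 0.032 ]
[0.5609 0.192  0.123 ] [-0.13 -0.3  -0.08  0.14  0.13  0.14]
shift [  0.7   2.8 112.1] turn [ 0.    0.01 -0.15]
t 12.4667 pos [0.561  0.192  0.1231] yaw 5.45 F [ 0.8 -0.1  0.7] op 0.999
```

```bash
python3 -m jog '[[[0,1,30],[0,0,0],0],[[0.5,2.5,60],[0,0,0],0],[[0.5,2.5,85],[0,0,0],0],[[0.5,2.5,105],[0,0,0],0],[[0.5,2.5,112],[0,0,0],0],[[0.5,2.5,112],[0,0,0],0.2],[[0.5,2.5,112],[0,0,0],0.4],[[0.5,2.5,112],[0,0,0],0.6],[[0.5,2.5,112],[0,0,0],0.8],[[0.5,2.5,112],[0,0,0],0.9],[[0.5,2.5,112],[0,0,0],1],[[0.5,2.5,112],[0,0,0],1]]';  python3 -m jog '[[[0,0,0],[0,0,0],1],[[0,0,0],[0,0,0],1],[[0,0,0],[0,0,0],1],[[0,0,0],[0,0,0],1],[[-6,0,0],[0,0,0],1],[[-12,0,0],[0,0,0],1],[[-18,0,0],[0,0,0],1],[[-24,0,0],[0,0,0],1],[[-30,0,0],[0,0,0],1],[[-30,0,0],[0,0,0],1]]'
```

```text
time_s: 13.47
position: [0.5635, 0.1942, 0.0118]
tcp_rot: [[-0.097, 0.995, 0.001], [0.995, 0.097, 0.0], [0.0, 0.001, -1.0]]
force: [-0.5, -0.5, 0.3]
opening: 0.554
time_s: 14.3
position: [0.5661, 0.1625, 0.011]
tcp_rot: [[-0.096, 0.995, -0.0], [0.995, 0.096, -0.001], [-0.001, -0.0, -1.0]]
force: [-0.3, -0.4, -0.6]
opening: 0.157
```

```bash
python3 -m jog '[[[-8,0,0],[0,0,0],1],[[-16,0,0],[0,0,0],1],[[-24,0,0],[0,0,0],1],[[-32,0,0],[0,0,0],1],[[-40,0,0],[0,0,0],1],[[-46,0,0],[0,0,0],1],[[-52,0,0],[0,0,0],1],[[-58,0,0],[0,0,0],1],[[-58,0,0],[0,0,0],1]]';python3 -m jog '[[[-15,0,0],[0,0,0],1],[[-30,0,0],[0,0,0],1],[[-45,0,0],[0,0,0],1],[[-60,0,0],[0,0,0],1],[[-75,0,0],[0,0,0],1],[[-75,0,0],[0,0,0],1],[[-75,0,0],[0,0,0],1]]'
python3 - <<'E'
from h import *
print(bot.read_state()['moment'])
E
python3 -m jog '[[[0,0,3],[0,-2,0],1],[[0,0,5],[0,-4,0],1],[[0,0,6],[0,-6,0],1],[[0,0,6],[0,-6,0],1],[[0,0,6],[0,-6,0],1],[[0,0,6],[0,-6,0],0.7],[[0,0,6],[0,-6,0],0.5],[[0,0,6],[0,-6,0],0.4],[[0,0,6],[0,-6,0],0.4],[[0,0,6],[0,-6,0],0.4]]'; python3 -m jog '[[[0,0,-30],[0,3,0],0.2],[[0,0,-70],[0,6,0],0],[[0,0,-110],[0,6,0],0],[[0,0,-130],[0,6,0],0],[[10,0,-130],[0,6,0],0],[[20,0,-130],[0,6,0],0],[[20,0,-130],[0,6,0],0],[[20,0,-130],[0,6,0],0],[[20,0,-130],[0,6,0],0],[[20,0,-130],[0,6,0],0]]'; python3 yel.py
```

```text
time_s: 15.05
position: [0.5718, 0.1049, 0.0109]
tcp_rot: [[-0.096, 0.995, -0.0], [0.995, 0.096, -0.001], [-0.001, -0.0, -1.0]]
force: [-0.0, -0.0, -2.5]
opening: 0.156
time_s: 15.63
position: [0.579, 0.0313, 0.011]
tcp_rot: [[-0.095, 0.995, 0.0], [0.995, 0.095, 0.0], [0.0, 0.0, -1.0]]
force: [-0.5, 0.4, -1.6]
opening: 0.156
[-0.20045146  0.02318678 -0.04111048]
time_s: 16.47
position: [0.579, 0.0315, 0.0052]
tcp_rot: [[-0.096, 0.995, 0.01], [0.99, 0.096, -0.104], [-0.104, 0.0, -0.995]]
force: [-0.3, -0.2, -0.9]
opening: 0.448
time_s: 17.3
position: [0.5749, 0.0651, 0.1308]
tcp_rot: [[-0.097, 0.995, -0.003], [0.995, 0.097, 0.0], [0.0, -0.003, -1.0]]
force: [0.6, -0.7, 0.9]
opening: 0.999
[318   0  18  28 485]
[ 445    0  158   38 2927]
[602   0  18   7  89]
[ 296   66   60  165 5832]
0 318 335 18 [0.5617 0.2212 0.032 ]
8 319 335 17 [0.5626 0.2159 0.032 ]
16 318 335 18 [0.5628 0.2104 0.032 ]
24 319 335 17 [0.5637 0.205  0.032 ]
72 296 355 60 [0.566  0.1705 0.032 ]
80 296 355 60 [0.5665 0.1645 0.032 ]
88 296 355 60 [0.5671 0.1584 0.032 ]
96 296 355 60 [0.5678 0.1522 0.032 ]
104 297 355 59 [0.5688 0.146  0.032 ]
112 297 354 58 [0.569  0.1396 0.032 ]
120 297 354 58 [0.5696 0.1331 0.032 ]
128 298 354 57 [0.5707 0.1267 0.032 ]
136 298 354 57 [0.5714 0.12   0.032 ]
144 298 354 57 [0.572  0.1133 0.032 ]
152 319 332 14 [0.5723 0.1064 0.032 ]
160 319 332 14 [0.5729 0.0995 0.032 ]
168 320 333 14 [0.5745 0.0926 0.032 ]
176 320 332 13 [0.5748 0.0854 0.032 ]
184 319 332 14 [0.5751 0.0781 0.032 ]
192 320 332 13 [0.5762 0.0708 0.032 ]
200 320 332 13 [0.577  0.0633 0.032 ]
208 319 332 14 [0.5773 0.0557 0.032 ]
216 320 332 13 [0.5785 0.048  0.032 ]
224 320 332 13 [0.5792 0.0402 0.032 ]
[0.5749 0.0651 0.1308] [-0.33 -0.29 -0.41  0.06  0.02  0.13]
```

```bash
cat > gr.py <<'E'
# gr.py rowOrigin rowRear rowTip gripOffset : pose of blank on cart from pics/m.npy (state now ~ that of picture)
from h import *; import sys,os
s=bot.read_state(); m=np.load('pics/m.npy'); ro,rr,rt,g=[float(v) for v in sys.argv[1:]]
def mid(v):
    x=np.where(m[int(v),280:380])[0]+280; return (x.min()+x.max()+1)/2
P=[px2w('wrist',[(mid(min(max(v,rr+1),rt-2)),v)],.008,s)[0] for v in (ro,rr,rt)]
o,r,t=P; print('orig',o.round(4),'rear',r.round(4),'tip',t.round(4),'bob',np.linalg.norm(r-o).round(4),'stem',np.linalg.norm(t-o).round(4))
d=(r-t)/np.linalg.norm(r-t); q=o+d*g/1e3; print('yaw',np.degrees(np.arctan2(-d[0],d[1])),'grasp',q.round(4)); os.system(f'python3 go.py {q[0]} {q[1]} .003')
E
python3 gr.py 150 66 231 15
```

```text
shift [ 55.6   1.7 128.1] turn [-0.12 -0.02 -0.  ]
t 17.35 pos [0.5751 0.065  0.131 ] yaw 5.54 F [ 0.3 -0.3  0.7] op 0.993
orig [0.5727 0.1055 0.008 ] rear [0.5655 0.1784 0.008 ] tip [0.5812 0.0238 0.008 ] bob 0.0733 stem 0.0822
yaw 5.79550847126291 grasp [0.5712 0.1204 0.008 ]
```

```bash
python3 -m jog '[[[25,1,20],[0,0,0],0],[[59,2,50],[0,0,0],0],[[59,2,85],[0,0,0],0],[[59,2,110],[0,0,0],0],[[59,2,122],[0,0,0],0],[[59,2,127.5],[0,0,0],0],[[59,2,127.5],[0,0,0],0.2],[[59,2,127.5],[0,0,0],0.4],[[59,2,127.5],[0,0,0],0.6],[[59,2,127.5],[0,0,0],1],[[59,2,127.5],[0,0,0],1],[[59,2,127.5],[0,0,0],1]]'; python3 -m jog '[[[0,0,0],[0,0,0],1],[[0,0,0],[0,0,0],1],[[0,0,-10],[0,0,0],1],[[0,0,-20],[0,0,0],1],[[0,0,-20],[0,0,0],1]]'; python3 go.py .593 -.149 .10 2.0
```

```text
time_s: 18.35
position: [0.572, 0.1239, 0.0057]
tcp_rot: [[-0.097, 0.995, 0.001], [0.995, 0.097, -0.0], [-0.0, 0.001, -1.0]]
force: [-1.1, 0.3, 0.2]
opening: 0.627
time_s: 18.77
position: [0.5735, 0.1242, 0.0268]
tcp_rot: [[-0.097, 0.995, 0.004], [0.995, 0.097, 0.0], [-0.0, 0.004, -1.0]]
force: [0.5, -0.4, -1.3]
opening: 0.609
shift [-273.9   -6.7  -73.2] turn [0.23 0.01 3.56]
t 18.7667 pos [0.5735 0.1242 0.0268] yaw 5.56 F [ 0.5 -0.4 -1.3] op 0.609
```

```bash
python3 -m jog '[[[0,0,-25],[0,0,0],1],[[0,0,-50],[0,0,0],1],[[-30,0,-72],[0,0,0],1],[[-60,0,-72],[0,0,2],1],[[-90,0,-72],[0,0,3.5],1],[[-120,0,-72],[0,0,3.5],1],[[-150,0,-72],[0,0,3.5],1],[[-180,-3,-72],[0,0,3.5],1],[[-210,-5,-72],[0,0,3.5],1],[[-240,-7,-72],[0,0,3.5],1],[[-266,-7,-72],[0,0,3.5],1],[[-273,-7,-72],[0,0,3.5],1]]';  python3 -m jog '[[[0,0,0],[0,0,0],1],[[0,0,0],[0,0,0],1],[[0,0,0],[0,0,0],1]]'; python3 go.py .593 -.149 .037 2.0
```

```text
time_s: 19.77
position: [0.5925, -0.153, 0.0972]
tcp_rot: [[-0.032, 0.999, 0.003], [0.999, 0.032, -0.003], [-0.003, 0.003, -1.0]]
force: [0.4, -0.1, -0.7]
opening: 0.607
time_s: 20.02
position: [0.5907, -0.1467, 0.0965]
tcp_rot: [[-0.037, 0.999, -0.001], [0.999, 0.037, 0.001], [0.001, -0.001, -1.0]]
force: [0.3, 0.0, -0.9]
opening: 0.606
shift [-2.4  2.3 59.5] turn [-0.07 -0.07  0.1 ]
t 20.0167 pos [ 0.5907 -0.1467  0.0965] yaw 2.1 F [ 0.3  0.  -0.9] op 0.606
```

```bash
python3 -m jog '[[[-2.5,2.5,15],[0,0,0],1],[[-2.5,2.5,30],[0,0,0],1],[[-2.5,2.5,45],[0,0,0],1],[[-2.5,2.5,54],[0,0,0],1],[[-2.5,2.5,58],[0,0,0],1],[[-2.5,2.5,59],[0,0,0],1],[[-2.5,2.5,59],[0,0,0],1]]'; python3 -m jog '[[[0,0,0],[0,0,0],0.35],[[0,0,0],[0,0,0],0.2],[[0,0,0],[0,0,0],0.2],[[0,0,0],[0,0,0],0.2],[[0,0,0],[0,0,0],0.2],[[0,0,-20],[0,0,0],0.2],[[0,0,-50],[0,0,0],0.2],[[0,0,-85],[0,0,0],0.1],[[0,0,-115],[0,0,0],0],[[0,0,-125],[0,0,0],0],[[0,0,-125],[0,0,0],0]]'
python3 - <<'E'
from h import *
snap('wrist','w6',(200,80,450,270),2)
E
python3 go.py .561 .218 .125 5.6
```

```text
time_s: 20.6
position: [0.5941, -0.1501, 0.0378]
tcp_rot: [[-0.037, 0.999, -0.0], [0.999, 0.037, 0.0], [0.0, -0.0, -1.0]]
force: [0.2, -0.7, -1.3]
opening: 0.608
time_s: 21.52
position: [0.596, -0.1517, 0.1664]
tcp_rot: [[-0.036, 0.999, 0.007], [0.999, 0.036, -0.003], [-0.003, 0.007, -1.0]]
force: [0.4, -0.5, -0.2]
opening: 0.972
shift [370.1 -20.4  38.5] turn [ 0.16  0.09 -3.55]
t 21.5667 pos [ 0.5945 -0.1511  0.164 ] yaw 2.05 F [-0.3  0.7 -0.9] op 0.982
```

View pics/w6.png

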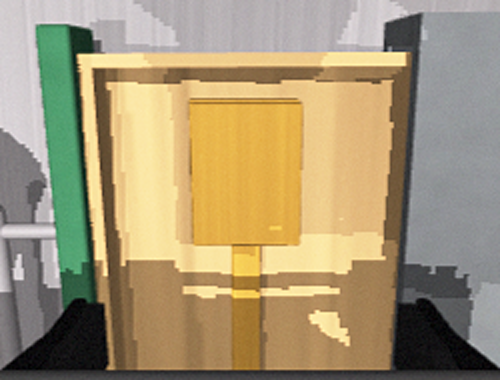

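Picture 10: P3 is stacked squarely on P4. P2 is next. I'll grip it high (TCP z≈0.021) and near its tip, so the gripper body passes over the frame corner.

```bash
python3 -m jog '[[[35,0,0],[0,0,-0.5],0],[[75,-2,0],[0,0,-1],0],[[115,-4,5],[0,0,-1.5],0],[[155,-6,10],[0,0,-2],0],[[195,-8,15],[0,0,-2.5],0],[[235,-10,20],[0,0,-3],0],[[275,-14,25],[0,0,-3.5],0],[[310,-17,30],[0,0,-3.5],0],[[340,-19,35],[0,0,-3.5],0],[[358,-20,38],[0,0,-3.5],0],[[366,-20,38],[0,0,-3.5],0],[[366,-20,38],[0,0,-3.5],0]]';python3 -m jog '[[[0,0,0],[0,0,0],0],[[0,0,0],[0,0,0],0],[[0,0,0],[0,0,0],0]]'; python3 yel.py | awk 'NR%3==1||/18[0-9] |19[0-9] |2[0-9][0-9] /' ; python3 go.py .5615 .2145 .021 5.6
```

```text
time_s: 22.57
position: [0.5591, 0.2156, 0.1226]
tcp_rot: [[-0.099, 0.995, -0.004], [0.995, 0.099, -0.001], [-0.0, -0.004, -1.0]]
force: [-1.0, 0.5, -0.5]
opening: 0.999
time_s: 22.82
position: [0.5612, 0.2127, 0.1246]
tcp_rot: [[-0.095, 0.996, -0.0], [0.996, 0.095, -0.0], [-0.0, -0.0, -1.0]]
force: [0.6, 0.3, -0.6]
opening: 1.003
[ 302   50   44  160 4915]
[479 173  50  24 397]
56 302 345 44 [0.5502 0.3287 0.032 ]
72 302 345 44 [0.5512 0.3172 0.032 ]
96 303 345 43 [0.5533 0.2994 0.032 ]
120 304 344 41 [0.5551 0.2808 0.032 ]
144 317 332 16 [0.5574 0.2614 0.032 ]
160 318 332 15 [0.5591 0.248  0.032 ]
168 318 332 15 [0.5597 0.2412 0.032 ]
184 318 332 15 [0.5611 0.2271 0.032 ]
192 318 332 15 [0.5618 0.2199 0.032 ]
200 318 332 15 [0.5625 0.2126 0.032 ]
208 319 333 15 [0.564  0.2053 0.032 ]
[0.5612 0.2127 0.1246] [-0.16 -0.39 -0.16  0.09  0.07  0.06]
shift [  1.6   0.4 103.8] turn [ 0.01  0.01 -0.17]
t 22.8667 pos [0.5613 0.2128 0.1248] yaw 5.43 F [ 0.2 -0.3 -0.3] op 0.995
```

```bash
python3 -m jog '[[[0,0,30],[0,0,0],0],[[0.5,0,60],[0,0,0],0],[[0.5,0,85],[0,0,0],0],[[0.5,0,98],[0,0,0],0],[[0.5,0,104],[0,0,0],0],[[0.5,0,104],[0,0,0],0.2],[[0.5,0,104],[0,0,0],0.4],[[0.5,0,104],[0,0,0],0.6],[[0.5,0,104],[0,0,0],0.8],[[0.5,0,104],[0,0,0],0.9],[[0.5,0,104],[0,0,0],1],[[0.5,0,104],[0,0,0],1]]';  python3 -m jog '[[[0,0,0],[0,0,0],1],[[0,0,0],[0,0,0],1],[[0,0,0],[0,0,0],1],[[0,0,0],[0,0,0],1],[[0,0,0],[0,0,0],1],[[0,0,0],[0,0,0],1],[[-6,0,0],[0,0,0],1],[[-12,0,0],[0,0,0],1],[[-18,0,0],[0,0,0],1],[[-24,0,0],[0,0,0],1],[[-30,0,0],[0,0,0],1],[[-30,0,0],[0,0,0],1]]'
```

```text
time_s: 23.87
position: [0.561, 0.2149, 0.0213]
tcp_rot: [[-0.097, 0.995, 0.001], [0.995, 0.097, 0.0], [0.0, 0.001, -1.0]]
force: [-0.1, 0.1, -0.2]
opening: 0.56
time_s: 24.87
position: [0.5639, 0.1833, 0.0207]
tcp_rot: [[-0.095, 0.995, -0.0], [0.995, 0.095, -0.001], [-0.001, -0.0, -1.0]]
force: [-0.3, 0.0, -1.1]
opening: 0.157
```

```bash
python3 -m jog '[[[-8,0,0],[0,0,0],1],[[-16,0,0],[0,0,0],1],[[-24,0,0],[0,0,0],1],[[-32,0,0],[0,0,0],1],[[-40,0,0],[0,0,0],1],[[-46,0,0],[0,0,0],1],[[-52,0,0],[0,0,0],1],[[-58,0,0],[0,0,0],1],[[-58,0,0],[0,0,0],1]]';python3 -m jog '[[[-15,0,0],[0,0,0],1],[[-30,0,0],[0,0,0],1],[[-45,0,0],[0,0,0],1],[[-55,0,0],[0,0,0],1],[[-55,0,0],[0,0,0],1],[[-55,0,0],[0,0,0],1]]'; python3 -m jog '[[[0,0,5],[0,-1,0],1],[[0,0,10],[0,-2,0],1],[[0,0,15],[0,-3,0],1],[[0,0,15],[0,-3,0],1],[[0,0,15],[0,-3,0],1],[[0,0,15],[0,-3,0],0.7],[[0,0,15],[0,-3,0],0.5],[[0,0,15],[0,-3,0],0.4],[[0,0,15],[0,-3,0],0.4],[[0,0,15],[0,-3,0],0.4]]'; python3 -m jog '[[[0,0,-30],[0,2,0],0.2],[[0,0,-70],[0,3,0],0],[[0,0,-110],[0,3,0],0],[[0,0,-124],[0,3,0],0],[[0,0,-124],[0,3,0],0],[[0,0,-124],[0,3,0],0],[[0,0,-124],[0,3,0],0],[[0,0,-124],[0,3,0],0],[[0,0,-124],[0,3,0],0]]'; python3 yel.py
```

```text
time_s: 25.62
position: [0.5695, 0.1259, 0.0207]
tcp_rot: [[-0.096, 0.995, -0.0], [0.995, 0.096, -0.0], [-0.0, -0.0, -1.0]]
force: [-0.2, 0.3, -1.2]
opening: 0.15
time_s: 26.12
position: [0.5747, 0.0723, 0.0207]
tcp_rot: [[-0.095, 0.995, -0.0], [0.995, 0.095, 0.0], [0.0, -0.0, -1.0]]
force: [-0.3, 0.5, -1.4]
opening: 0.157
time_s: 26.95
position: [0.5749, 0.0723, 0.006]
tcp_rot: [[-0.096, 0.995, 0.006], [0.994, 0.096, -0.052], [-0.052, 0.001, -0.999]]
force: [-0.4, 0.9, -0.3]
opening: 0.451
time_s: 27.7
position: [0.5728, 0.0789, 0.1278]
tcp_rot: [[-0.097, 0.995, -0.004], [0.995, 0.097, 0.0], [0.001, -0.004, -1.0]]
force: [0.1, -0.4, -0.8]
opening: 0.99
[ 437    0  183   55 5469]
[ 296   67   62  142 5630]
72 296 356 61 [0.5642 0.1841 0.032 ]
80 297 356 60 [0.5652 0.1782 0.032 ]
88 297 356 60 [0.5658 0.1721 0.032 ]
96 297 356 60 [0.5664 0.166  0.032 ]
104 297 356 60 [0.567  0.1598 0.032 ]
112 297 355 59 [0.5673 0.1535 0.032 ]
120 298 355 58 [0.5683 0.1472 0.032 ]
128 298 355 58 [0.5689 0.1407 0.032 ]
136 298 355 58 [0.5696 0.1342 0.032 ]
144 299 355 57 [0.5707 0.1275 0.032 ]
152 320 333 14 [0.5709 0.1208 0.032 ]
160 320 333 14 [0.5716 0.1139 0.032 ]
168 320 333 14 [0.5723 0.107  0.032 ]
176 320 333 14 [0.573  0.0999 0.032 ]
184 321 333 13 [0.5741 0.0928 0.032 ]
192 321 333 13 [0.5749 0.0855 0.032 ]
200 320 333 14 [0.5752 0.0781 0.032 ]
208 321 333 13 [0.5763 0.0706 0.032 ]
[0.5728 0.0789 0.1278] [-0.08 -0.13 -0.36 -0.08  0.06  0.  ]
```

```bash
python3 gr.py 148 67 209 19
```

```text
shift [ 61.8   3.1 125. ] turn [-0.18 -0.03 -0.  ]
t 27.75 pos [0.573  0.0789 0.128 ] yaw 5.54 F [ 0.3 -0.3 -0.7] op 0.994
orig [0.5717 0.1218 0.008 ] rear [0.5643 0.1913 0.008 ] tip [0.5776 0.0623 0.008 ] bob 0.0698 stem 0.0598
yaw 5.877992505021204 grasp [0.5697 0.1407 0.008 ]
```

```bash
python3 -m jog '[[[25,1,20],[0,0,0],0],[[61.5,2.5,50],[0,0,0],0],[[61.5,2.5,85],[0,0,0],0],[[61.5,2.5,110],[0,0,0],0],[[61.5,2.5,120],[0,0,0],0],[[61.5,2.5,124.5],[0,0,0],0],[[61.5,2.5,124.5],[0,0,0],0.2],[[61.5,2.5,124.5],[0,0,0],0.4],[[61.5,2.5,124.5],[0,0,0],0.6],[[61.5,2.5,124.5],[0,0,0],1],[[61.5,2.5,124.5],[0,0,0],1],[[61.5,2.5,124.5],[0,0,0],1]]'; python3 -m jog '[[[0,0,0],[0,0,0],1],[[0,0,0],[0,0,0],1],[[0,0,-10],[0,0,0],1],[[0,0,-20],[0,0,0],1],[[0,0,-20],[0,0,0],1]]'; python3 go.py .593 -.145 .11 2.0
```

```text
time_s: 28.75
position: [0.5706, 0.1402, 0.006]
tcp_rot: [[-0.097, 0.995, 0.0], [0.995, 0.097, -0.0], [-0.0, 0.0, -1.0]]
force: [-2.0, 0.2, 0.4]
opening: 0.633
time_s: 29.17
position: [0.5722, 0.1406, 0.0271]
tcp_rot: [[-0.097, 0.995, 0.004], [0.995, 0.097, 0.0], [-0.0, 0.004, -1.0]]
force: [1.2, -0.0, -1.4]
opening: 0.599
shift [-286.3   -6.6  -82.9] turn [ 0.24 -0.    3.55]
t 29.1667 pos [0.5722 0.1406 0.0271] yaw 5.55 F [ 1.2 -0.  -1.4] op 0.599
```

```bash
python3 -m jog '[[[0,0,-25],[0,0,0],1],[[0,0,-50],[0,0,0],1],[[-30,0,-80],[0,0,0],1],[[-60,0,-82],[0,0,2],1],[[-90,0,-82],[0,0,3.5],1],[[-120,0,-82],[0,0,3.5],1],[[-150,0,-82],[0,0,3.5],1],[[-185,-3,-82],[0,0,3.5],1],[[-220,-5,-82],[0,0,3.5],1],[[-250,-7,-82],[0,0,3.5],1],[[-275,-7,-82],[0,0,3.5],1],[[-286,-7,-82],[0,0,3.5],1]]';  python3 -m jog '[[[0,0,0],[0,0,0],1],[[0,0,0],[0,0,0],1],[[0,0,0],[0,0,0],1]]'; python3 go.py .593 -.145 .045 2.0
```

```text
time_s: 30.17
position: [0.5921, -0.1488, 0.1074]
tcp_rot: [[-0.033, 0.999, 0.002], [0.999, 0.033, -0.002], [-0.002, 0.002, -1.0]]
force: [0.5, -0.1, -0.9]
opening: 0.605
time_s: 30.42
position: [0.5906, -0.1431, 0.1069]
tcp_rot: [[-0.037, 0.999, -0.001], [0.999, 0.037, 0.001], [0.001, -0.001, -1.0]]
force: [-0.1, 0.3, -2.0]
opening: 0.608
shift [-2.1  2.4 61.9] turn [-0.07 -0.08  0.11]
t 30.4167 pos [ 0.5906 -0.1431  0.1069] yaw 2.11 F [-0.1  0.3 -2. ] op 0.608
```

```bash
python3 -m jog '[[[-2,2.5,15],[0,0,0],1],[[-2,2.5,30],[0,0,0],1],[[-2,2.5,45],[0,0,0],1],[[-2,2.5,56],[0,0,0],1],[[-2,2.5,60],[0,0,0],1],[[-2,2.5,61.5],[0,0,0],1],[[-2,2.5,61.5],[0,0,0],1]]'; python3 -m jog '[[[0,0,0],[0,0,0],0.35],[[0,0,0],[0,0,0],0.2],[[0,0,0],[0,0,0],0.2],[[0,0,0],[0,0,0],0.2],[[0,0,0],[0,0,0],0.2],[[0,0,-20],[0,0,0],0.2],[[0,0,-50],[0,0,0],0.2],[[0,0,-85],[0,0,0],0.1],[[0,0,-105],[0,0,0],0],[[0,0,-105],[0,0,0],0],[[0,0,-105],[0,0,0],0]]'
python3 - <<'E'
from h import *
snap('wrist','w7')
snap('top','t2')
a=np.load('pics/w7.npy')[80:270,180:460]; b=np.load('pics/t2.npy')[120:270,240:430]
a=cv2.resize(a,(560,380)); b=cv2.resize(b,(240*2,380)); b=cv2.resize(b,(240,190)); c=np.zeros((570,560,3),np.uint8); c[:380]=a
b=cv2.resize(np.load('pics/t2.npy')[150:275,250:434],(280,190)); c[380:,:280]=b
cv2.imwrite('pics/w7.png',c[:,:,::-1])
E
python3 go.py .646 .03 .15 2.0
```

```text
time_s: 31.0
position: [0.5938, -0.1461, 0.0455]
tcp_rot: [[-0.037, 0.999, -0.0], [0.999, 0.037, 0.0], [0.0, -0.0, -1.0]]
force: [0.6, 0.3, -0.9]
opening: 0.604
time_s: 31.92
position: [0.5946, -0.1473, 0.1522]
tcp_rot: [[-0.036, 0.999, 0.003], [0.999, 0.036, -0.002], [-0.002, 0.003, -1.0]]
force: [0.1, 0.5, 0.3]
opening: 0.976
shift [174.5  59.4  -0.3] turn [-0.11 -0.05  0.05]
t 32.0167 pos [ 0.5928 -0.1465  0.1496] yaw 2.05 F [-0.8 -0.6 -0.4] op 0.996
```

View pics/w7.png

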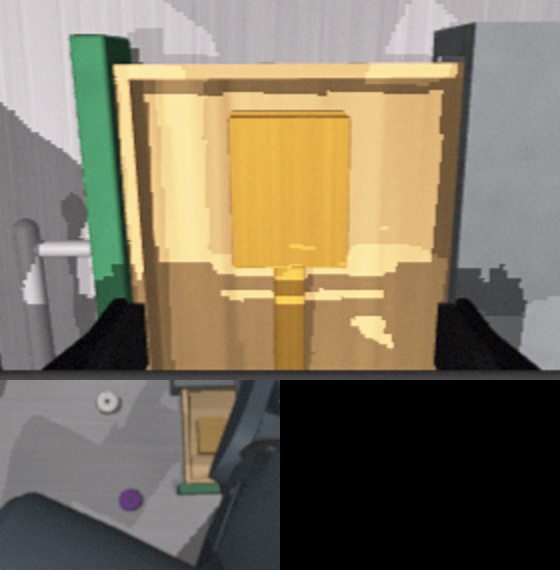

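```bash
python3 -m jog '[[[20,8,0],[0,0,7],0],[[40,15,0],[0,0,14],0],[[60,22,0],[0,0,21],0],[[80,29,0],[0,0,28],0],[[100,36,0],[0,0,35],0],[[120,43,0],[0,0,42],0],[[140,48,0],[0,0,49],0],[[160,53,0],[0,0,56],0],[[175,57,0],[0,0,63],0],[[190,60,0],[0,0,70],0],[[191,61,0],[0,0,77],0],[[191,61,0],[0,0,84],0]]'; python3 go.py .646 .046 .13 -88
```

```text
time_s: 33.02
position: [0.6467, 0.0478, 0.1481]
tcp_rot: [[0.991, 0.136, -0.004], [0.136, -0.991, 0.001], [-0.004, -0.001, -1.0]]
force: [-0.5, -0.7, 0.7]
opening: 0.997
shift [-0.8  1.7 18.1] turn [-0.05  0.24  5.82]
t 33.0167 pos [0.6467 0.0478 0.1481] yaw -82.18 F [-0.5 -0.7  0.7] op 0.997
```

```bash
python3 -m jog '[[[0,0,10],[0,0,4],0],[[0,0,20],[0,0,4],0.1],[[0,0,20],[0,0,4],0.1],[[0,0,20],[0,0,4],0.1],[[0,0,20],[0,0,4],0.1],[[0,0,20],[0,0,4],0.1]]'
cat > wt.py <<'E'
from h import *
s=snap('wrist','w8'); im=np.load('pics/w8.npy'); h=cv2.cvtColor(im,cv2.COLOR_RGB2HSV)
c=cv2.HoughCircles(cv2.medianBlur(cv2.cvtColor(im,cv2.COLOR_RGB2GRAY)[:235],5),cv2.HOUGH_GRADIENT,1.2,25,param1=120,param2=22,minRadius=12,maxRadius=35)
for u,v,r in (c[0] if c is not None else []):
    hh=h[int(v-r*.6):int(v+r*.6),int(u-r*.6):int(u+r*.6)]
    print((u,v,r),'sat',np.median(hh[...,1]),'val',np.median(hh[...,2]),px2w('wrist',[(u,v)],.026,s)[0].round(4))
v=im[60:250,200:460]; cv2.imwrite('pics/w8.png',cv2.resize(v,None,fx=2,fy=2)[:,:,::-1]); print(s['position'].round(4))
E
python3 wt.py
```

```text
time_s: 33.52
position: [0.6481, 0.046, 0.1306]
tcp_rot: [[0.997, 0.071, 0.0], [0.071, -0.997, -0.0], [0.0, 0.0, -1.0]]
force: [-1.1, 0.1, 0.6]
opening: 0.901
(np.float32(323.40002), np.float32(198.6), np.float32(17.64)) sat 15.0 val 140.0 [0.6477 0.047  0.026 ]
(np.float32(41.4), np.float32(145.8), np.float32(15.24)) sat 9.0 val 91.5 [0.6782 0.2978 0.026 ]
[0.6481 0.046  0.1306]
```

View pics/w8.png

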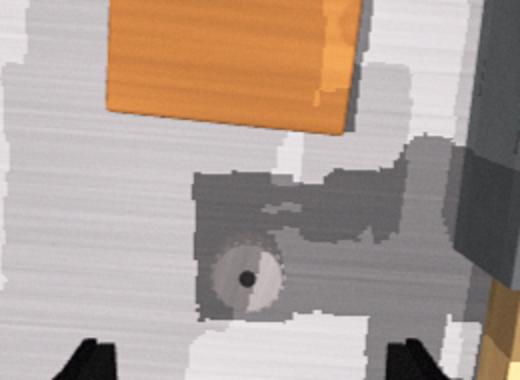

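Picture 12: the grey-white knurled weight has its hole at (247,279). It is upright and centred between the fingers, with no blue or purple in it. Grasping.

```bash
python3 -m jog '[[[0,-1,35],[0,0,0],0.1],[[-0.5,-1.5,70],[0,0,0],0.1],[[-0.5,-1.5,100],[0,0,0],0.1],[[-0.5,-1.5,118],[0,0,0],0.1],[[-0.5,-1.5,125],[0,0,0],0.1],[[-0.5,-1.5,125],[0,0,0],0.3],[[-0.5,-1.5,125],[0,0,0],0.5],[[-0.5,-1.5,125],[0,0,0],0.8],[[-0.5,-1.5,125],[0,0,0],1],[[-0.5,-1.5,125],[0,0,0],1],[[-0.5,-1.5,125],[0,0,0],1],[[-0.5,-1.5,125],[0,0,0],1]]'; python3 -m jog '[[[0,0,0],[0,0,0],1],[[0,0,0],[0,0,0],1],[[0,0,-10],[0,0,0],1],[[0,0,-30],[0,0,0],1],[[0,0,-60],[0,0,0],1],[[0,0,-90],[0,0,0],1],[[0,0,-90],[0,0,0],1],[[0,0,-90],[0,0,0],1]]'
python3 - <<'E'
import os
o=[.5325,-.2114]
for x,y in ((95,-80),(28,-80)):
    X=o[0]+x/1e3*.9993-y/1e3*.037; Y=o[1]+x/1e3*.037+y/1e3*.9993; print(x,y); os.system(f'python3 go.py {X} {Y} .095 -88')
E
```

```text
time_s: 34.57
position: [0.6477, 0.0476, 0.0063]
tcp_rot: [[0.997, 0.071, 0.001], [0.071, -0.997, -0.0], [0.001, 0.0, -1.0]]
force: [0.2, 0.1, 0.8]
opening: 0.456
time_s: 35.23
position: [0.649, 0.0475, 0.0983]
tcp_rot: [[0.997, 0.071, 0.005], [0.071, -0.997, -0.001], [0.005, 0.001, -1.0]]
force: [-0.6, 0.2, -1.5]
opening: 0.372
shift [-42.3 333.2   3.4] turn [ 0.05 -0.29  2.06]
t 35.2333 pos [0.649  0.0475 0.0983] yaw -85.94 F [-0.6  0.2 -1.5] op 0.372
shift [-109.2  330.9    3. ] turn [ 0.05 -0.29  2.06]
t 35.2333 pos [0.649  0.0475 0.0983] yaw -85.94 F [-0.6  0.2 -1.5] op 0.372
95 -80
28 -80
```

```bash
python3 -m jog '[[[-15,20,0],[0,0,1],1],[[-30,50,0],[0,0,2],1],[[-42,85,0],[0,0,2],1],[[-42,120,0],[0,0,2],1],[[-42,155,0],[0,0,2],1],[[-42,190,0],[0,0,2],1],[[-42,225,0],[0,0,2],1],[[-42,260,0],[0,0,2],1],[[-42,290,0],[0,0,2],1],[[-42,315,0],[0,0,2],1],[[-42,328,0],[0,0,2],1],[[-42,333,0],[0,0,2],1]]'; python3 -m jog '[[[0,0,0],[0,0,0],1],[[0,0,0],[0,0,0],1],[[0,0,0],[0,0,0],1]]'; python3 go.py .6304 -.2878 .0285 -88;  python3 - <<'E'
from h import *
s=snap('wrist','w9'); v=np.load('pics/w9.npy')[20:300,130:530]; cv2.imwrite('pics/w9.png',cv2.resize(v,None,fx=1.6,fy=1.6)[:,:,::-1])
E
```

```text
time_s: 36.23
position: [0.628, -0.2895, 0.0941]
tcp_rot: [[0.999, 0.033, -0.002], [0.033, -0.999, 0.001], [-0.002, -0.001, -1.0]]
force: [-0.2, -0.2, 0.2]
opening: 0.367
time_s: 36.48
position: [0.6286, -0.2851, 0.0951]
tcp_rot: [[0.999, 0.038, -0.002], [0.038, -0.999, 0.002], [-0.002, -0.002, -1.0]]
force: [0.1, 0.6, -1.1]
opening: 0.37
shift [ 1.8  2.9 66.6] turn [-0.1   0.09  0.15]
t 36.4833 pos [ 0.6286 -0.2851  0.0951] yaw -87.85 F [ 0.1  0.6 -1.1] op 0.37
```

View pics/w9.png

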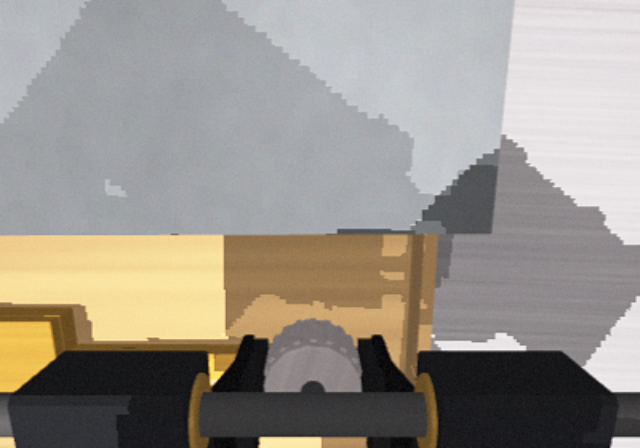

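```bash
python3 -m jog '[[[2,2,15],[0,0,0],1],[[2,2,30],[0,0,0],1],[[2,2,45],[0,0,0],1],[[2,2,58],[0,0,0],1],[[2,2,64],[0,0,0],1],[[2,2,66],[0,0,0],1],[[2,2,66],[0,0,0],1],[[2,2,66],[0,0,0],1]]'; python3 -m jog '[[[0,0,0],[0,0,0],0.6],[[0,0,0],[0,0,0],0.5],[[0,0,0],[0,0,0],0.5],[[0,0,0],[0,0,0],0.5],[[0,0,0],[0,0,0],0.5],[[0,0,-15],[0,0,0],0.5],[[0,0,-40],[0,0,0],0.5],[[0,0,-75],[0,0,0],0.2],[[0,0,-110],[0,0,0],0.1],[[0,0,-110],[0,0,0],0.1],[[0,0,-110],[0,0,0],0.1]]';  python3 wt.py; python3 go.py .447 .079 .13 -88; python3 -c "
from rig import bot; print(bot.read_state()['joint_positions'].round(1))"
```

```text
time_s: 37.2
position: [0.6315, -0.2896, 0.0299]
tcp_rot: [[0.999, 0.036, 0.001], [0.036, -0.999, -0.001], [0.001, 0.001, -1.0]]
force: [0.2, 0.2, -0.6]
opening: 0.368
time_s: 38.12
position: [0.633, -0.2907, 0.1442]
tcp_rot: [[0.999, 0.036, 0.007], [0.036, -0.999, -0.004], [0.006, 0.005, -1.0]]
force: [-0.5, -0.0, -0.7]
opening: 0.72
(np.float32(324.6), np.float32(201.00002), np.float32(18.24)) sat 14.0 val 194.0 [ 0.6273 -0.2915  0.026 ]
(np.float32(324.6), np.float32(138.6), np.float32(23.279999)) sat 9.0 val 167.0 [ 0.687  -0.2894  0.026 ]
[ 0.633  -0.2907  0.1442]
shift [-171.2 -375.1   10.7] turn [ 0.1  -0.14  0.06]
t 38.1667 pos [ 0.6315 -0.2897  0.1417] yaw -87.94 F [-0.4 -0.6 -0.1] op 0.766
[-33.8  40.6  75.3  -0.   63.9  54.1]
```

```bash
python3 -m jog '[[[-15,-33,0],[0,0,0],0.3],[[-30,-66,0],[0,0,0],0.3],[[-45,-99,2],[0,0,0],0.3],[[-60,-132,4],[0,0,0],0.3],[[-75,-165,6],[0,0,0],0.3],[[-90,-198,8],[0,0,0],0.3],[[-105,-231,10],[0,0,0],0.3],[[-120,-264,10],[0,0,0],0.3],[[-135,-297,10],[0,0,0],0.3],[[-150,-330,10],[0,0,0],0.3],[[-163,-358,10],[0,0,0],0.3],[[-171,-375,10],[0,0,0],0.3]]';python3 -m jog '[[[0,0,0],[0,0,0],0.3],[[0,0,0],[0,0,0],0.3],[[0,0,0],[0,0,0],0.3],[[0,0,0],[0,0,0],0.3]]'; python3 wt.py
```

```text
time_s: 39.17
position: [0.4425, 0.0817, 0.1285]
tcp_rot: [[0.999, 0.037, -0.006], [0.038, -0.999, 0.001], [-0.006, -0.001, -1.0]]
force: [-0.1, 0.5, 0.5]
opening: 0.698
time_s: 39.5
position: [0.4476, 0.0783, 0.1293]
tcp_rot: [[0.999, 0.035, 0.0], [0.035, -0.999, -0.0], [0.0, 0.0, -1.0]]
force: [-0.2, -0.3, -0.4]
opening: 0.7
(np.float32(401.40002), np.float32(148.20001), np.float32(20.28)) sat 167.0 val 98.0 [0.4961 0.0124 0.026 ]
(np.float32(324.6), np.float32(198.6), np.float32(16.8)) sat 14.0 val 142.5 [0.4477 0.0782 0.026 ]
(np.float32(247.8), np.float32(167.40001), np.float32(20.52)) sat 200.0 val 233.0 [0.4743 0.1478 0.026 ]
(np.float32(594.60004), np.float32(149.40001), np.float32(23.76)) sat 13.0 val 162.0 [ 0.5009 -0.1575  0.026 ]
(np.float32(610.2), np.float32(96.600006), np.float32(34.32)) sat 91.0 val 249.0 [ 0.545  -0.1582  0.026 ]
[0.4476 0.0783 0.1293]
```

View pics/w8.png

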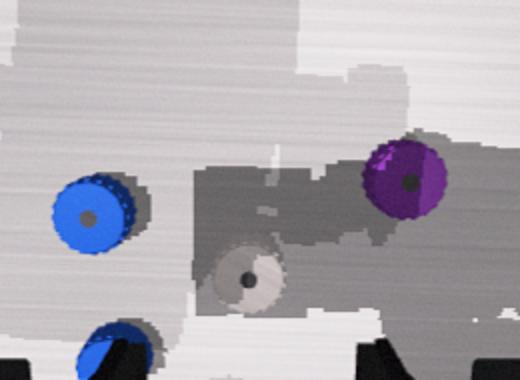

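Picture 14: the grey-white weight is at (248,279), directly under the TCP. The blue ones at (88,216) and (115,350) and the purple one at (410,182) stay clear of the fingers.

```bash
python3 -m jog '[[[0,-1,35],[0,0,0],0.3],[[0,-1,70],[0,0,0],0.3],[[0,-1,100],[0,0,0],0.3],[[0,-1,117],[0,0,0],0.3],[[0,-1,124],[0,0,0],0.3],[[0,-1,124],[0,0,0],0.4],[[0,-1,124],[0,0,0],0.6],[[0,-1,124],[0,0,0],0.8],[[0,-1,124],[0,0,0],1],[[0,-1,124],[0,0,0],1],[[0,-1,124],[0,0,0],1],[[0,-1,124],[0,0,0],1]]'; python3 -m jog '[[[0,0,0],[0,0,0],1],[[0,0,0],[0,0,0],1],[[0,0,-10],[0,0,0],1],[[0,0,-30],[0,0,0],1],[[0,0,-60],[0,0,0],1],[[0,0,-90],[0,0,0],1],[[0,0,-90],[0,0,0],1],[[0,0,-90],[0,0,0],1]]'; python3 go.py .564 -.290 .095 -88; python3 go.py .564 -.290 .03 -88
```

```text
time_s: 40.55
position: [0.4474, 0.0802, 0.0066]
tcp_rot: [[0.999, 0.036, 0.002], [0.036, -0.999, -0.0], [0.002, 0.0, -1.0]]
force: [-0.5, 0.1, 6.7]
opening: 0.37
time_s: 41.22
position: [0.4477, 0.0803, 0.0975]
tcp_rot: [[0.999, 0.036, 0.005], [0.036, -0.999, -0.0], [0.005, 0.0, -1.0]]
force: [-1.2, -0.3, -1.0]
opening: 0.366
shift [102.8 374.3   3.1] turn [ 0.03 -0.27  0.07]
t 41.2167 pos [0.4477 0.0803 0.0975] yaw -87.93 F [-1.2 -0.3 -1. ] op 0.366
shift [102.5 374.2  68.1] turn [ 0.03 -0.27  0.07]
t 41.2167 pos [0.4477 0.0803 0.0975] yaw -87.93 F [-1.2 -0.3 -1. ] op 0.366
```

```bash
python3 -m jog '[[[10,33,0],[0,0,0],1],[[20,66,0],[0,0,0],1],[[30,99,0],[0,0,0],1],[[40,132,0],[0,0,0],1],[[50,165,0],[0,0,0],1],[[60,198,0],[0,0,0],1],[[70,231,0],[0,0,0],1],[[80,264,0],[0,0,0],1],[[90,297,0],[0,0,0],1],[[98,330,0],[0,0,0],1],[[103,358,0],[0,0,0],1],[[103,374,0],[0,0,0],1]]';python3 -m jog '[[[0,0,0],[0,0,0],1],[[0,0,0],[0,0,0],1],[[0,0,0],[0,0,0],1],[[0,0,0],[0,0,0],1]]'; python3 go.py .564 -.290 .03 -88
```

```text
time_s: 42.22
position: [0.5635, -0.2932, 0.094]
tcp_rot: [[0.999, 0.034, 0.0], [0.034, -0.999, -0.001], [0.0, 0.001, -1.0]]
force: [0.1, -0.3, -0.7]
opening: 0.368
time_s: 42.55
position: [0.562, -0.2874, 0.095]
tcp_rot: [[0.999, 0.037, -0.002], [0.037, -0.999, 0.002], [-0.002, -0.002, -1.0]]
force: [0.1, 0.2, -0.4]
opening: 0.37
shift [ 2.   2.8 65. ] turn [-0.13  0.12  0.14]
t 42.55 pos [ 0.562  -0.2874  0.095 ] yaw -87.86 F [ 0.1  0.2 -0.4] op 0.37
```

```bash
python3 -m jog '[[[2,2,15],[0,0,0],1],[[2,2,30],[0,0,0],1],[[2,2,45],[0,0,0],1],[[2,2,57],[0,0,0],1],[[2,2,63],[0,0,0],1],[[2,2,65],[0,0,0],1],[[2,2,65],[0,0,0],1],[[2,2,65],[0,0,0],1]]'; python3 -m jog '[[[0,0,0],[0,0,0],0.6],[[0,0,0],[0,0,0],0.5],[[0,0,0],[0,0,0],0.5],[[0,0,0],[0,0,0],0.5],[[0,0,0],[0,0,0],0.5],[[0,0,-15],[0,0,0],0.5],[[0,0,-40],[0,0,0],0.5],[[0,0,-75],[0,0,0],0.5],[[0,0,-110],[0,0,0],0.6],[[0,0,-110],[0,0,0],1],[[0,0,-110],[0,0,0],1]]';  python3 wt.py; python3 go.py .425 -.212 .14 -88
```

```text
time_s: 43.22
position: [0.5655, -0.2919, 0.0309]
tcp_rot: [[0.999, 0.036, 0.001], [0.036, -0.999, -0.001], [0.001, 0.001, -1.0]]
force: [0.0, -0.2, -0.0]
opening: 0.37
time_s: 44.13
position: [0.5666, -0.2929, 0.1435]
tcp_rot: [[0.999, 0.036, 0.005], [0.036, -0.999, -0.004], [0.005, 0.004, -1.0]]
force: [-0.3, -0.8, -0.0]
opening: 0.355
(np.float32(324.6), np.float32(126.600006), np.float32(18.960001)) sat 6.0 val 240.0 [ 0.6311 -0.2911  0.026 ]
(np.float32(324.6), np.float32(202.20001), np.float32(18.36)) sat 14.0 val 184.0 [ 0.5596 -0.2937  0.026 ]
(np.float32(360.6), np.float32(93.0), np.float32(24.84)) sat 91.0 val 250.0 [ 0.661  -0.3218  0.026 ]
(np.float32(119.4), np.float32(102.600006), np.float32(26.400002)) sat 100.0 val 244.0 [ 0.6452 -0.1086  0.026 ]
(np.float32(354.6), np.float32(202.20001), np.float32(19.8)) sat 121.0 val 172.0 [ 0.5606 -0.3228  0.026 ]
[ 0.5666 -0.2929  0.1435]
shift [-137.2  -84.8    1.2] turn [ 0.05 -0.06  0.05]
t 44.1833 pos [ 0.5652 -0.2919  0.1414] yaw -87.95 F [-1.2  0.4 -0.2] op 0.308
```

```bash
python3 -m jog '[[[-30,-18,0],[0,0,0],1],[[-60,-36,0],[0,0,0],1],[[-90,-54,0],[0,0,0],1],[[-115,-70,0],[0,0,0],1],[[-130,-80,0],[0,0,0],1],[[-137,-85,0],[0,0,0],1],[[-137,-85,0],[0,0,0],1],[[-137,-85,30],[0,0,0],1],[[-137,-85,60],[0,0,0],1],[[-137,-85,90],[0,0,0],1],[[-137,-85,110],[0,0,0],1],[[-137,-85,115],[0,0,0],1]]'; python3 -m jog '[[[0,0,0],[0,0,0],1],[[0,0,0],[0,0,0],1],[[0,0,0],[0,0,0],1]]'
python3 - <<'E'
from h import *
snap('side','s2',(270,220,560,395),2.7)
E
```

```text
time_s: 45.18
position: [0.4251, -0.2118, 0.022]
tcp_rot: [[0.999, 0.035, -0.003], [0.036, -0.999, 0.003], [-0.003, -0.003, -1.0]]
force: [0.3, 0.2, 0.4]
opening: 0.002
time_s: 45.43
position: [0.4263, -0.2126, 0.0264]
tcp_rot: [[0.999, 0.036, 0.002], [0.036, -0.999, -0.002], [0.002, 0.002, -1.0]]
force: [-1.0, -0.2, -0.3]
opening: 0.004
```

View pics/s2.png

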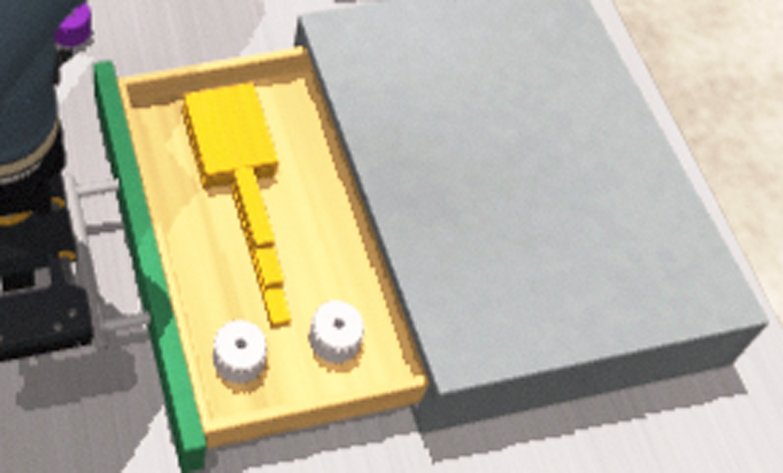

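Picture 15: the three stacked blanks and both weights lie in the open drawer. Now I'll push the handle gently.

```bash
python3 -m jog '[[[8,0,0],[0,0,0],1],[[15,0,0],[0,0,0],1],[[19,0,0],[0,0,0],1],[[23,0,0],[0,0,0],1],[[27,0,0],[0,0,0],1],[[31,0,0],[0,0,0],1],[[35,0,0],[0,0,0],1],[[39,0,0],[0,0,0],1],[[44,0,0],[0,0,0],1],[[49,0,0],[0,0,0],1],[[55,0,0],[0,0,0],1],[[61,0,0],[0,0,0],1]]'; python3 -m jog '[[[7,0,0],[0,0,0],1],[[14,0,0],[0,0,0],1],[[21,0,0],[0,0,0],1],[[28,0,0],[0,0,0],1],[[35,0,0],[0,0,0],1],[[42,0,0],[0,0,0],1],[[49,0,0],[0,0,0],1],[[56,0,0],[0,0,0],1],[[63,0,0],[0,0,0],1],[[69,0,0],[0,0,0],1],[[74,0,0],[0,0,0],1],[[78,0,0],[0,0,0],1]]'
```

```text
time_s: 46.48
position: [0.4863, -0.2092, 0.0255]
tcp_rot: [[0.999, 0.036, -0.001], [0.036, -0.999, 0.001], [-0.001, -0.001, -1.0]]
force: [-1.9, 0.3, 0.3]
opening: 0.008
time_s: 47.48
position: [0.5649, -0.2069, 0.0256]
tcp_rot: [[0.999, 0.036, 0.001], [0.036, -0.999, -0.0], [0.001, 0.001, -1.0]]
force: [-1.5, 1.0, -0.6]
opening: 0.006
```

```bash
python3 -m jog '[[[4,0,0],[0,0,0],1],[[8,0,0],[0,0,0],1],[[12,0,0],[0,0,0],1],[[16,0,0],[0,0,0],1],[[20,0,0],[0,0,0],1],[[23,0,0],[0,0,0],1],[[26,0,0],[0,0,0],1],[[28,0,0],[0,0,0],1],[[28,0,0],[0,0,0],1]]'; for i in 1 2 3 4; do python3 -m jog '[[[2,0,0],[0,0,0],1],[[4,0,0],[0,0,0],1],[[6,0,0],[0,0,0],1],[[6,0,0],[0,0,0],1]]' | grep -v rot; done
```

```text
time_s: 48.23
position: [0.5891, -0.2058, 0.0255]
tcp_rot: [[0.999, 0.037, -0.007], [0.037, -0.999, 0.001], [-0.007, -0.001, -1.0]]
force: [-8.5, -3.0, 4.8]
opening: 0.004
time_s: 48.57
position: [0.5897, -0.2057, 0.0254]
force: [-19.1, -6.0, 11.8]
opening: 0.008
time_s: 48.9
position: [0.6021, -0.2056, 0.0256]
force: [-7.5, -2.7, 4.0]
opening: 0.008
time_s: 49.23
position: [0.6024, -0.2054, 0.0255]
force: [-19.4, -6.0, 11.5]
opening: 0.003
time_s: 49.57
position: [0.6025, -0.2053, 0.0255]
force: [-29.0, -9.3, 18.7]
opening: 0.006
```

```bash
python3 -m jog '[[[-10,0,0],[0,0,0],1],[[-18,0,0],[0,0,0],1],[[-35,0,0],[0,0,0],1],[[-65,0,0],[0,0,0],1],[[-95,0,0],[0,0,0],1],[[-105,0,-20],[0,0,0],1],[[-105,0,-50],[0,0,0],1],[[-105,0,-85],[0,0,0],1],[[-105,0,-120],[0,0,0],1],[[-105,0,-140],[0,0,0],1],[[-105,0,-140],[0,0,0],1],[[-105,0,-140],[0,0,0],1]]'
python3 - <<'E'
from h import *
snap('side','s3'); snap('top','t3')
a=np.load('pics/s3.npy')[130:395,240:600]; b=np.load('pics/t3.npy')[20:260,200:520]
c=np.zeros((400,800,3),np.uint8); c[:295,:400]=cv2.resize(a,(400,295)); c[:300,400:]=cv2.resize(b,(400,300))
cv2.imwrite('pics/fin.png',c[:300,:,::-1]); print(bot.read_state()['force'])
E
```

```text
time_s: 50.57
position: [0.5131, -0.2093, 0.1672]
tcp_rot: [[0.999, 0.036, 0.005], [0.036, -0.999, -0.003], [0.005, 0.003, -1.0]]
force: [-0.4, 0.1, -0.5]
opening: 0.009
[-0.36803324  0.19560145 -0.07090381]
```

View pics/fin.png

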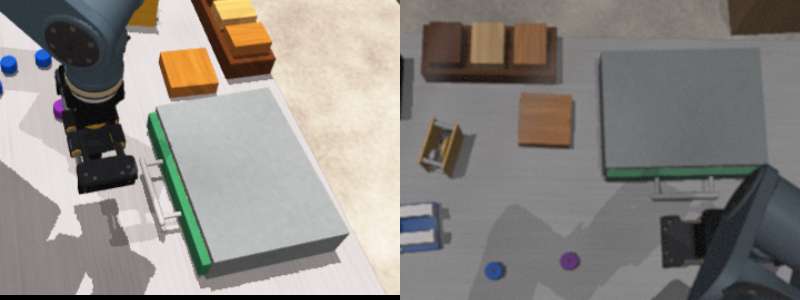

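```bash
python3 -c "
from rig import bot; bot.hand_in()"
```

```text
the job is handed in; nothing more can be done
```

The job is done and handed in at about 51 s of simulated time.

- **Blanks:** The magazine held three blanks: P4, P3 and P2 (P1 was absent). I drew each one out by its stem tip, set it down on the cart, regripped it on the bob and laid it flat in the drawer. They are stacked squarely on one another.
- **Weights:** Both grey knurled weights stand upright in the drawer. The blue and purple ones were not touched.
- **Drawer:** I pushed it home by its handle at about 0.1 m/s at most, slower near the end. It resisted with up to about 19 N at the detent, then met a hard stop at 29 N. The last picture shows its front flush against the cabinet.

**Checks:** A picture just before closing showed all five items inside. In the final pictures the frame and the oak block look unmoved, but I did not measure them. I saw no slackening of the grip and neither weight knocked aside. I have no direct reading of the drawer joint, so "fully home" rests on the hard stop, about 146 mm of estimated travel, and the picture. No check failed; the only disagreement was 1–3 mm between the top and wrist cameras, within what calibration and arm motion explain.

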